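# Latch up the wet-panel carrier

### The arm

A 6-joint arm with a two-finger parallel gripper is mounted at the origin on a cart in front of the work surface, level with it; the furniture and walls round the work are solid. World frame = base frame: x ahead of the robot, y to its left, z up, the work surface at z = 0. Lengths are in m, angles in degrees, forces in N, time in s.
With the tool pointing down it reaches from about 0.35 to 0.875 m from the base axis. Payload 4.2 kg.
Tool frame: the origin (TCP) lies at the very end of the fingers, on their centre line; the grasp point (between the pads) lies r.pinch_z behind it (r.pinch_z is the distance from the TCP to the grasp point, in m); y points along the fingers, z is the direction in which the jaws open and shut, and the axes are right-handed (so a half turn about y gives the same grasp; the last joint's range is limited). The gripper opens to 87 mm and grips with 3 to 60 N. Pads are 19 mm wide; open, the fingers measure 117 mm over their backs; the gripper's body (75 mm by 190 mm) begins 51 mm behind the grasp point.
Start: joints at [-61.96, 22.042, 0.453, 0, -68.411, -14.817], TCP at [0.143, -0.608, 0.223] pointing down, gripper open.
Joint ranges: [-179.83, 179.83], [-69.29, 118.12], [-61.27, 80.66], [-181.25, 117.63], [-171.15, -9.14], [-177.46, 177.46]. Speed limits (degrees/s): [159.86, 159.86, 180, 180, 180, 180].

### API

Orientations are given as a 3x3 rotation matrix whose columns are the frame's x, y, z axes.
In Python, from station import sense, capture, camera_params, r gives the robot as it stands.
- The arm moves only by the tool move_arm, never from a script. Its argument "increments" is text: rows parted by semicolons, each of 7 numbers parted by spaces: the closure, from -1 (fully open) to 1 (shut), so that 0 is half open, then the shift along the tool's x, y, z in m, then the turn, a rotation vector about the tool's x, y, z in rad. In form: hand x y z wx wy wz; .... A call has 1 to 8 rows; each row is the pose to reach, as a shift and turn from the pose commanded when the call began, along the tool's axes at that moment; what a row does not reach only later rows make up. A row lasts 1/10 s, in which the tool goes at most 50 mm and 8.59 degrees, less where a joint would pass 70% of its speed; a pose out of reach is approached as far as the arm can. A call with a gripper value outside its range is refused whole. The fingers move at their own pace and stop on an object; the grip force is fixed at half the most. Time passes only in rows, so rows that repeat a pose let the fingers close. It gives the time, the measured TCP pose, the force and the opening at its end, in the units of the state.
- sense(): the state, without advancing time (a new reading comes with each control period).
- capture(name): name is "side" or "top" or "wrist"; returns (picture, depth): 420x560x3 uint8, red, green, blue; 420x560 float32, m along the optical axis (not along the pixel's ray), 0 where there is no reading.
- camera_params(name): a dict with "fx", "fy", "cx", "cy" (pixels), "distortion" ([k1, k2, p1, p2, k3] as OpenCV has them; the pictures are not rectified), "xyz" and "orientation" of the camera in the world. Camera axes: x right, y down, z forward; pixel columns grow to the right and rows downward; lengths in m; the calibration is good to about 2 mm. A picture is of the moment at which its call begins: read the wrist's pose just before it. camera_params takes no time and is no camera call; for the wrist camera it gives the pose at the moment of the call.
- r.finish_job(): hands the job in, once; it reports no verdict.
The state is a dict: "time_s": time; "joints": joint angles; "joint_velocities": joint speeds; "effort": joint torques, N m; "tcp_pos": TCP position; "ee_rot": TCP orientation; "wrist_force": force on the tool from outside, world axes, zero at the start; "moment": the same for the moment, N m; "gripper_width": opening from 0.0 (shut) to 1.0 (fully open).
Only numpy, scipy, OpenCV 4.12 (cv2) and the standard library are available. Lean on these libraries where they do the work, as an engineer would, in place of code of your own. Each camera call takes 0.05 s, during which the arm holds its last target.

### The job

The wooden wet-panel carrier standing on the bench is still ajar, with its draw latch open. Take the latch's claw by its thumb tab, set its hook down behind the keeper on the lid and draw it back gently until you feel it bite, then let go and swing the lever over and down, over centre, until it lies fully home on its rubber buffer and the lid is drawn in and held. The latch is a light one: do not haul or bear on the hooked claw with your hand (a kilo's pull is plenty, two spoil it), do not ram the lever on to its buffer, and leave the things standing around undisturbed.

Things in the scene. Friction and masses are not known exactly. Their poses are not given: they have to be found in the camera images.
- carrier: wooden box 135 mm deep (x), 236 mm long (y), on its long edge in a plywood cradle screwed to the bench; immovable. Origin on the bench under the middle of the parting line; +x runs across the box from the fixed half (90 mm thick, x < 0) to the lid half (45 mm, x > 0), +y along it to the end with the handle, z up. Tops of both halves at z = 176 mm; the latch is at y = 0, halfway along the top.
- lever_pivot (a point): axis of the lever, along the carrier's y, at x = -20, z = 187 mm in the carrier frame. The pin that carries the claw is on the lever 13 mm from this axis: in the direction of the lever's end, but 6 degrees below it when the lever is closed, so that the pull passes dead centre at about 0.1 rad of lever angle and then holds the lever down.
- lever (a joint): lever of the latch, steel plate 22 mm wide. 0 = closed, flat, pointing to the carrier's -x with its end on the buffer; grows as the end rises and swings over towards the lid (pi/2 = upright, stop at 2.5). Starts open, 1.65 to 1.9. A stiff pivot (0.04 N m) holds it where it is left. Swinging it down against the lid takes up to about 15 N at its end; it springs back if let go before dead centre.
- lever_end: thumb piece at the lever's free end, 20 mm long, 26 mm wide, 8.5 mm thick. Origin 52 mm from the lever axis and level with it when closed; x points along the lever to the pivot, y along the axis. The face to push (upper when closed, looking to the lid when upright) is 8 mm from the origin along +z, flush with the rest of the lever; the tip is 10 mm beyond the origin.
- claw: steel claw hinged on the lever's pin: two arms outside the lever (31 mm over all), a hook turned down, a tab turned up. Origin on the pin, x to the hook, z up when level. A light spring (0.5 to 1 N at the tab) lifts it clear: it jumps up when let go unless its hook bears on the keeper under some pull. Moving it moves the lever too (3 to 9 N drag). With fingers on it, keep its force on the keeper under 20 N.
- claw_tab (a point): where to pinch the claw from above: upper middle of its upright tab (31 mm wide along y, 5 mm thick, 20 mm tall), 63.3 mm ahead of the claw's pin and 15 mm above it, 8 mm under the tab's top edge. The claw may turn between the fingers. With the hook resting on the keeper plate this point is 21 to 23 mm above the lid's top.
- claw_hook (a point): tip of the claw's hook at its inner face (the one that bears), 55.5 mm ahead of the claw's pin and 4.5 mm below it; the hook is 28 mm wide and 3.6 mm thick, beyond this point
- keeper_plate: slotted steel plate 42 x 54 x 1.6 mm on the lid's top; origin at the middle of its underside, x, y, z as the carrier's. Clamped on it is the keeper, an upright dark bar 30 mm wide, 13 mm tall, leaning a little to +x. The hook goes down behind it and bears on its +x face, at x = -5 mm on average, but set by hand up to 4.5 mm either way (not measured: feel for it). Behind it the plate is flat to x = +20.
- lid (a joint): lid half, hinged along its foot; 0 = shut, grows as it opens. Foam pads push it ajar to a stop at 0.084 rad (gap 14.5 mm at the latch). It begins to yield at about 14 N of pull on the keeper, then takes some 6.5 N per mm. Latched, it rests with a gap of 1 to 10 mm (0.006 to 0.058 rad), depending on where the keeper was set; the latch, not the hand, must hold it.
- buffer: black rubber buffer, 13 mm across and 8.5 mm tall, on the latch's base plate under the closed lever's end; origin at its underside, on the carrier's top.
- medium_jar: open glass jar, 62 mm across, 74 mm tall, standing beside the carrier; leave alone
- tube_green: paint tube, 39 x 133 x 30 mm, lying beyond the handle end; leave alone
- dipper: steel twin dipper cup, 39 x 81 x 22 mm, standing behind the lid; leave alone
- marker: marker pen, 17 x 128 x 17 mm, lying in front of the carrier; leave alone

How it is judged:
By the outcome, as a careful person would: the job done as asked, in the order asked, and still so for the second after the job is handed in, with the robot touching nothing.
It also fails if it takes over 48 s, if anything falls off the work surface, if the arm or the gripper's body presses on something with over 40 N, if the wrist force passes 120 N, or if a joint passes its speed limit or range.

## Working session

There is one attempt and no reset: what is moved stays moved. The work goes in short steps, Python scripts to look and compute and a tool call to move; the robot and the scene stay as the last step left them, time stands still between calls to the robot, and variables do not carry over. Pictures are saved under pics/ and viewed, and the job is handed in when it is done.

Besides the shell and the picture viewer there is one more tool, called as a command line: name --argument value ..., lists and objects as JSON in quotes. move_arm: Moves the arm, as the interface text tells. Its arguments: {"type":"object","properties":{"increments":{"type":"string"}},"required":["increments"]}

```bash
ls -la; mkdir -p pics; cat > h.py <<'E'
import numpy as np, cv2
from station import sense, capture, camera_params, r
def snap(name, fn):
    p=camera_params(name); im,d=capture(name)
    cv2.imwrite('pics/'+fn+'.png', im[:,:,::-1]); np.savez('pics/'+fn+'.npz',im=im,d=d,**{k:np.array(v) for k,v in p.items()})
    return im,d,p
def load(fn):
    z=np.load('pics/'+fn+'.npz'); return z['im'],z['d'],{k:z[k] for k in ('fx','fy','cx','cy','distortion','xyz','orientation')}
def ray(p,u,v):
    K=np.array([[p['fx'],0,p['cx']],[0,p['fy'],p['cy']],[0,0,1.]],float)
    n=cv2.undistortPoints(np.array([[[u,v]]],float),K,np.array(p['distortion'],float))[0,0]
    return np.array(p['xyz'],float), np.array(p['orientation'],float)@np.array([n[0],n[1],1.])
def onz(p,u,v,z):
    o,d=ray(p,u,v); return o+d*(z-o[2])/d[2]
def atd(p,u,v,dep):
    o,d=ray(p,u,v); return o+d*dep
def cloud(p,d):
    K=np.array([[p['fx'],0,p['cx']],[0,p['fy'],p['cy']],[0,0,1.]],float)
    h,w=d.shape; vv,uu=np.mgrid[:h,:w]
    n=cv2.undistortPoints(np.stack([uu,vv],-1).reshape(-1,1,2).astype(float),K,np.array(p['distortion'],float)).reshape(h,w,2)
    c=np.dstack([n,np.ones((h,w))])*d[...,None]
    P=c@np.array(p['orientation'],float).T+np.array(p['xyz'],float); P[d<=0]=np.nan; return P
def proj(p,X):
    K=np.array([[p['fx'],0,p['cx']],[0,p['fy'],p['cy']],[0,0,1.]],float); R=np.array(p['orientation'],float)
    rv=cv2.Rodrigues(R.T)[0]; t=-R.T@np.array(p['xyz'],float)
    return cv2.projectPoints(np.array(X,float).reshape(-1,1,3),rv,t,K,np.array(p['distortion'],float))[0].reshape(-1,2)
E
python3 - <<'E'
from h import *
np.set_printoptions(precision=4,suppress=True)
s=sense(); print({k:(np.round(v,4).tolist() if not isinstance(v,dict) else v) for k,v in s.items()}); print(r.pinch_z, [a for a in dir(r) if a[0]!='_'])
for n in ('side','top','wrist'):
    im,d,p=snap(n,n+'0'); print(n,p['xyz'],p['orientation'],p['fx'],(d>0).mean())
E
```

```text
total 12
drwxr-xr-x  3 agent agent 4096 Dec  7 02:15 .
drwxr-xr-x 23 root  root  4096 Dec  7 02:15 ..
drwxr-xr-x  2 agent agent 4096 Dec  7 02:15 pics
{'time_s': 0.0, 'joints': [-61.9592, 22.0912, 0.3781, -0.0282, -68.4102, -14.8154], 'joint_velocities': [0.0794, 0.0418, 0.0345, 0.0622, 0.0717, -0.0333], 'effort': [0.0016, -39.0668, 18.7403, 4.2198, 0.0109, -0.0002], 'tcp_pos': [0.1428, -0.6078, 0.2214], 'ee_rot': [[0.9735, -0.0006, -0.2286], [0.2286, 0.0021, 0.9735], [-0.0001, -1.0, 0.0022]], 'wrist_force': [-0.2948, 0.4876, 0.2811], 'moment': [-0.026, 0.0498, 0.0085], 'gripper_width': 0.9997}
0.0187 ['PlanningError', 'finish_job', 'pinch_z']
side [0.2681 0.7925 0.5337] [[-0.9078 -0.189   0.3744]
 [-0.419   0.3748 -0.827 ]
 [ 0.016  -0.9077 -0.4194]] 413.1563851485358 0.9959353741496598
top [0.4842 0.0359 1.2268] [[-0.0263 -0.996   0.085 ]
 [-0.9996  0.0265  0.0011]
 [-0.0033 -0.085  -0.9964]] 386.49849838360495 0.9958418367346938
wrist [ 0.0628 -0.6262  0.3838] [[-0.2274  0.9299  0.2893]
 [ 0.9738  0.2165  0.0696]
 [ 0.0021  0.2975 -0.9547]] 337.39998565842535 0.9962840136054422
```

View pics/side0.png

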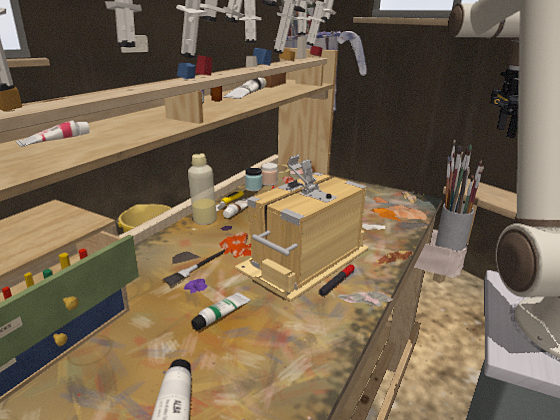

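View pics/top0.png

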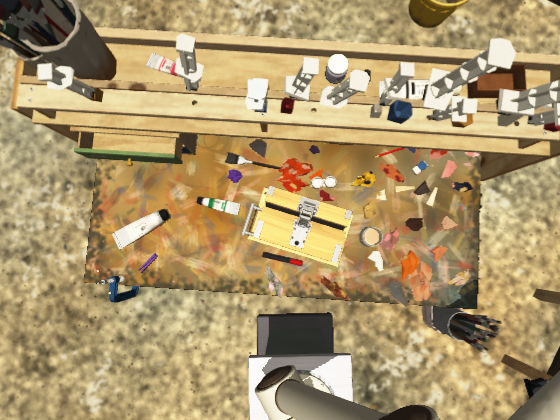

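View pics/wrist0.png

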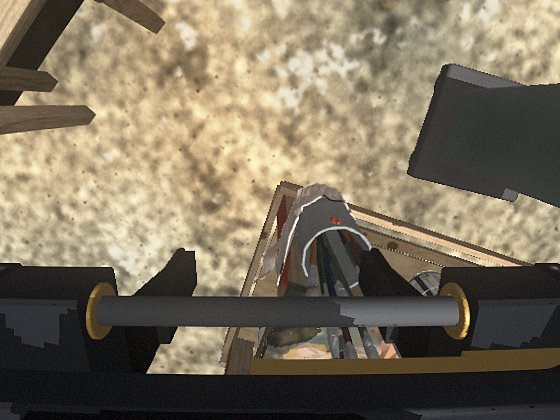

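```bash
python3 - <<'E'
from h import *
np.set_printoptions(precision=4,suppress=True)
im,d,p=load('side0'); cv2.imwrite('pics/sz.png',cv2.resize(im[140:310,220:380,::-1],None,fx=3.5,fy=3.5,interpolation=cv2.INTER_CUBIC))
P=cloud(p,d)
im2,d2,p2=load('top0'); cv2.imwrite('pics/tz.png',cv2.resize(im2[170:280,230:390,::-1],None,fx=5,fy=5,interpolation=cv2.INTER_CUBIC))
P2=cloud(p2,d2)
# top of box plane
for nm,PP in(('side',P),('top',P2)):
    m=(abs(PP[...,2]-0.176)<0.008)&(PP[...,0]>0.3)&(PP[...,0]<0.7)&(abs(PP[...,1])<0.25)
    q=PP[m]; print(nm,m.sum(),np.median(q[:,2]),q.min(0),q.max(0))
    r_=cv2.minAreaRect((q[:,:2]*1000).astype(np.float32)); print(r_)
    m2=(PP[...,2]>0.19)&(PP[...,2]<0.3)&(PP[...,0]>0.35)&(PP[...,0]<0.7)&(abs(PP[...,1])<0.2); q=PP[m2]; print(m2.sum(), q.min(0),q.max(0))
E
```

```text
side 2850 0.17609513081428962 [ 0.4403 -0.1475  0.168 ] [0.6559 0.1246 0.1839]
((548.872314453125, -12.015579223632812), (241.2974853515625, 151.24520874023438), 71.13926696777344)
459 [ 0.5317 -0.0436  0.19  ] [0.6037 0.006  0.2492]
top 4343 0.17554049336301536 [ 0.4417 -0.1491  0.168 ] [0.654  0.1207 0.1836]
((548.2947998046875, -14.613754272460938), (238.42669677734375, 148.6852264404297), 71.07141876220703)
242 [ 0.4928 -0.0456  0.1902] [0.6028 0.0063 0.2523]
```

View pics/sz.png

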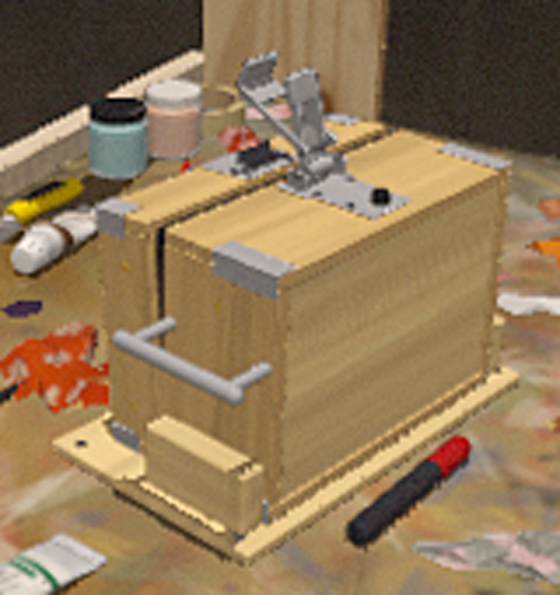

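View pics/tz.png

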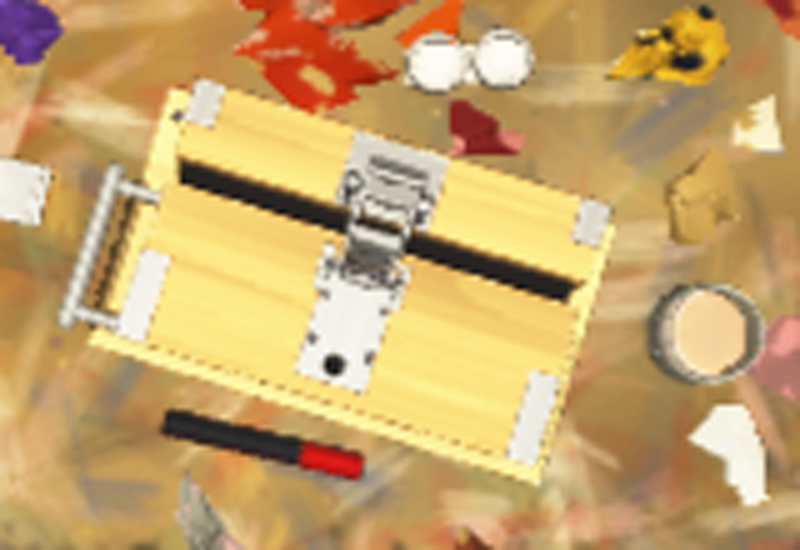

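move_arm --increments "-0.3 0 -0.05 0 0 0 0; -0.3 0 -0.1 0 0 0 0; -0.3 0.02 -0.15 0.02 0 0 0; -0.3 0.058 -0.15 0.05 0 -0.1 0; -0.3 0.094 -0.15 0.081 0 -0.2 0; -0.3 0.13 -0.15 0.112 0 -0.3 0; -0.3 0.167 -0.15 0.144 0 -0.4 0; -0.3 0.203 -0.15 0.175 0 -0.5 0"

```text
time_s: 0.95
tcp_pos: [0.3012, -0.3897, 0.3724]
ee_rot: [[0.742, 0.0, -0.67], [0.67, 0.0, 0.742], [0.0, -1.0, 0.0]]
wrist_force: [1.1, -0.4, -0.1]
gripper_width: 0.653
```

```bash
python3 - <<'E'
from h import *
s=sense();print(s['time_s'],s['tcp_pos'],s['ee_rot'],s['joints'],s['gripper_width'])
T=np.array([.583,-.0043,.335]); R=np.array(s['ee_rot']); print(R.T@(T-np.array(s['tcp_pos'])))
a=np.deg2rad(-18.9); Rt=np.array([[-np.sin(a),0,-np.cos(a)],[np.cos(a),0,-np.sin(a)],[0,-1,0]]);print(Rt,cv2.Rodrigues(R.T@Rt)[0].T)
E
```

```text
0.95 [ 0.30117778 -0.38972844  0.37238731] [[ 7.42032846e-01  9.39073794e-05 -6.70363518e-01]
 [ 6.70363477e-01  2.72949962e-04  7.42032839e-01]
 [ 2.52658056e-04 -9.99999958e-01  1.39585760e-04]] [-3.33824257e+01  4.72444003e+00 -1.35705024e+00 -1.61097478e-02
 -8.39226221e+01 -1.45207411e+01] 0.6533994122628174
[0.46748905 0.03751898 0.09707201]
[[ 0.32391742  0.         -0.94608536]
 [ 0.94608536  0.          0.32391742]
 [ 0.         -1.          0.        ]] [[-7.26403765e-05 -5.06230530e-01  2.82570449e-04]]
```

move_arm --increments "-0.4 0.048 0 0.01 0 -0.06 0; -0.4 0.096 0 0.02 0 -0.12 0; -0.4 0.144 0 0.03 0 -0.18 0; -0.4 0.192 0 0.04 0 -0.25 0; -0.4 0.24 0.005 0.05 0 -0.31 0; -0.4 0.287 0.01 0.06 0 -0.37 0; -0.4 0.334 0.02 0.07 0 -0.43 0; -0.4 0.38 0.03 0.08 0 -0.506 0"

```text
time_s: 1.75
tcp_pos: [0.5309, -0.0764, 0.3423]
ee_rot: [[0.325, 0.0, -0.946], [0.946, 0.0, 0.325], [0.0, -1.0, -0.0]]
wrist_force: [0.5, -1.0, 0.6]
gripper_width: 0.702
```

```bash
python3 - <<'E'
from h import *
s=sense();print(s['time_s'],s['tcp_pos'],s['ee_rot'],s['joints'],s['gripper_width'])
T=np.array([.583,-.0043,.335]); R=np.array(s['ee_rot']); print(R.T@(T-np.array(s['tcp_pos'])))
snap('wrist','wrist1')
E
```

```text
1.75 [ 0.5308694  -0.07642005  0.34228086] [[ 3.24643569e-01  3.68836491e-04 -9.45836359e-01]
 [ 9.45836383e-01  1.90562790e-04  3.24643651e-01]
 [ 2.99981641e-04 -9.99999914e-01 -2.86993988e-04]] [ 9.13813440e+00  9.75241669e+00  3.96177487e-01 -7.52424491e-03
 -8.06211623e+01 -2.80808952e+01] 0.702030705991841
[ 0.08513544  0.00731383 -0.02589161]
```

View pics/wrist1.png

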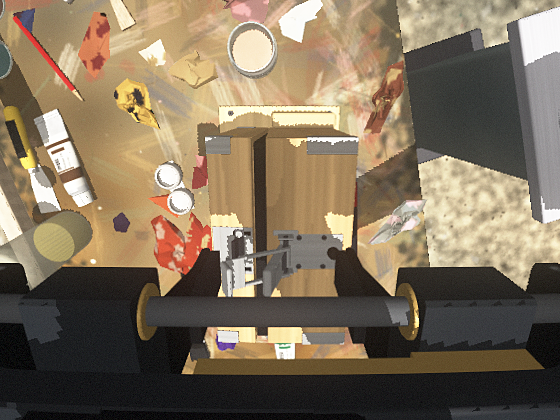

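move_arm --increments "-0.4 0.04 0 -0.013 0 0 0; -0.4 0.085 0.007 -0.026 0 0 0; -0.4 0.085 0.007 -0.026 0 0 0"

```text
time_s: 2.1
tcp_pos: [0.5842, -0.0028, 0.3323]
ee_rot: [[0.324, -0.004, -0.946], [0.946, 0.0, 0.324], [-0.001, -1.0, 0.004]]
wrist_force: [-0.9, 0.6, -0.9]
gripper_width: 0.698
```

```bash
python3 - <<'E'
from h import *
s=sense();print(s['time_s'],s['tcp_pos'],s['gripper_width'])
im,d,p=snap('wrist','wrist2')
cv2.imwrite('pics/w2z.png',cv2.resize(im[80:270,190:390,::-1],None,fx=3.2,fy=3.2,interpolation=cv2.INTER_CUBIC))
E
```

```text
2.1 [ 0.58422772 -0.00280178  0.33234811] 0.6984611650679096
```

View pics/w2z.png

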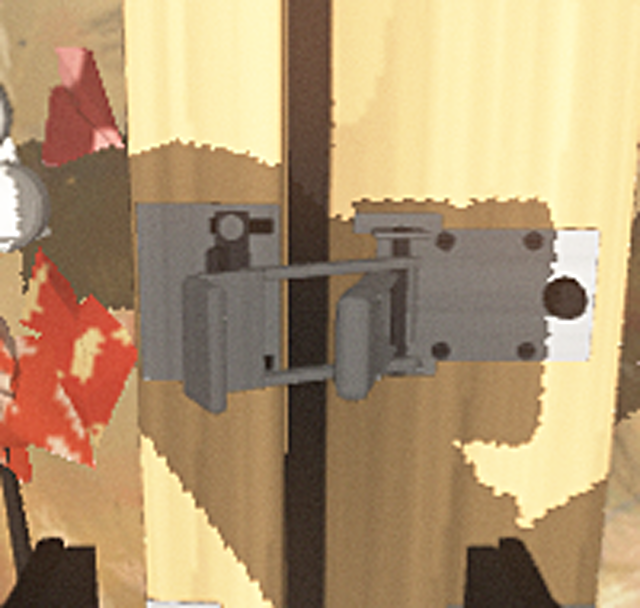

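```bash
python3 - <<'E'
from h import *
np.set_printoptions(precision=1,suppress=True,linewidth=160)
def edge(P,im,nm):
    pass
a=np.deg2rad(-18.9); ex=np.array([np.cos(a),np.sin(a),0]); ey=np.array([-np.sin(a),np.cos(a),0]); o=np.array([.5626,-.0183,0])
for f in('wrist2','wrist1','top0','side0'):
    im,d,p=load(f); P=cloud(p,d); C=np.stack([(P-o)@ex,(P-o)@ey,P[...,2]],-1)*1000
    m=(abs(C[...,2]-176)<6)&(C[...,0]>-110)&(C[...,0]<-2+4)&(abs(C[...,1])<140)
    q=C[m]; print(f,m.sum(),np.median(q[:,2]))
    # per y-bin edges
    for sel,lab in(((q[:,0]<0),'fix'),):
        ys=[];mn=[];mx=[]
        for y0 in range(-115,115,10):
            b=q[(q[:,1]>=y0)&(q[:,1]<y0+10)]
            if len(b)>20: ys.append(y0+5);mn.append(b[:,0].min());mx.append(b[:,0].max())
        print(np.polyfit(ys,mn,1)*[1000,1],np.polyfit(ys,mx,1)*[1000,1]); print(np.array(mn),np.array(mx))
    print('y range',q[:,1].min(),q[:,1].max(), 'all', np.nanmin(C[...,1][m]))
    # high things
    m=(C[...,2]>182)&(C[...,2]<275)&(abs(C[...,0])<90)&(abs(C[...,1])<40)
    q=C[m];print('lat y',np.percentile(q[:,1],[1,50,99]),q.max(0),q.min(0))
E
```

```text
wrist2 21067 176.20013462805989
[  4.3 -89.4] [-2.1  1.6]
[-89.9 -90.3 -89.6 -89.4 -89.1 -90.1 -89.7 -89.6 -89.7 -89.6 -89.6 -89.2 -89.5 -89.  -89.3 -89.2 -89.1 -88.7 -89.3 -89.  -89.3 -88.9 -88.9] [1.2 2.  2.  1.9 1.8 1.7 1.6 1.5 1.5 1.3 1.2 1.1 2.  1.9 1.8 1.7 1.6 1.6 1.5 1.4 1.2 1.1 1. ]
y range -118.24547965859911 120.7261559302198 all -118.24547965859911
lat y [-19.   -1.3  19.4] [ 38.9  22.7 250. ] [-74.6 -20.6 182.1]
wrist1 13637 176.33425930329878
[ 62.  -83.8] [-27.9  -0.8]
[-88.9 -89.  -89.3 -90.1 -89.8 -90.1 -89.9 -89.6 -90.1 -90.1 -89.5 -89.5 -73.2 -72.8 -73.5 -74.9 -77.8 -65.6 -88.9 -88.9] [  1.4   1.5   1.7   1.8   2.    2.    1.2   1.3   1.4   1.6   1.7   1.8   2.    2.  -15.4  -9.9  -5.5  -4.3   2.    0.9]
y range -118.45440678833698 120.18231753710573 all -118.45440678833698
lat y [-19.6  -3.6  18.4] [ 39.2  21.1 249.9] [-73.5 -20.6 182.2]
top0 2747 176.4200369176483
[  0.8 -88.7] [ 0.5 -0.1]
[-88.9 -88.8 -88.5 -89.1 -89.  -88.8 -88.7 -88.5 -88.4 -89.  -88.9 -88.6 -88.4 -88.3 -89.  -88.8 -88.7 -88.5 -88.4 -89.  -88.9 -88.6 -88.5] [  0.3   1.6   1.9   1.3   1.3   1.8   0.8   0.2   0.1  -0.9  -6.4 -12.5  -3.9   0.5   1.8   0.5   1.3   1.5   1.7   0.7   1.2   0.4   1.6]
y range -120.2786740855918 118.09790108848388 all -120.2786740855918
lat y [-20.4  -0.7  18.7] [ 39.2  19.6 252.3] [-74.2 -22.5 182.1]
side0 1971 176.46649390586845
[ -0.5 -90.2] [12.1 -4. ]
[-89.8 -90.4 -89.8 -90.3 -90.6 -89.7 -90.6 -90.2 -90.4 -89.9 -90.  -89.9 -89.9 -90.1 -90.1 -90.5 -90.6 -90.4 -90.2 -89.9 -90.7 -89.9 -90. ] [ -2.    1.7  -0.6  -1.8   1.3  -1.7   0.2 -12.6 -20.  -16.8 -14.4 -14.9  -1.1  -0.6  -1.9  -0.5  -1.1  -0.6  -1.8  -1.3  -0.8   0.7  -1.7]
y range -119.19285422018729 122.11301943569867 all -119.19285422018729
lat y [-18.4   4.6  21.4] [ 38.3  23.1 249.2] [-75. -20. 182.]
```

```bash
cat >> h.py <<'E'
_a=np.deg2rad(-18.9); EX=np.array([np.cos(_a),np.sin(_a),0]); EY=np.array([-np.sin(_a),np.cos(_a),0]); O=np.array([.5626,-.0183,0])
def car(P): P=np.asarray(P); return np.stack([(P-O)@EX,(P-O)@EY,P[...,2]],-1)*1000
def wor(c): c=np.asarray(c,float)/1000; return O+c[0]*EX+c[1]*EY+np.array([0,0,c[2]])
E
python3 - <<'E'
from h import *
np.set_printoptions(precision=1,suppress=True,linewidth=160)
cols=[(0,0,255),(0,180,0)]
W=np.full((560,800,3),255,np.uint8)
for f,c in(('wrist2',(0,0,255)),('wrist1',(0,160,0)),('side0',(255,0,0))):
    im,d,p=load(f); C=car(cloud(p,d)); m=(C[...,2]>165)&(C[...,2]<260)&(abs(C[...,1])<21)&(abs(C[...,0])<75)
    q=C[m]
    for x,y,z in q: 
        cv2.circle(W,(int(400+x*5),int(540-(z-160)*5)),1,c,-1)
for x in range(-70,80,10): cv2.putText(W,str(x),(400+x*5-10,555),0,.35,(0,0,0)); cv2.line(W,(400+x*5,540),(400+x*5,0),(220,220,220),1)
for z in range(160,260,10): cv2.putText(W,str(z),(2,540-(z-160)*5),0,.35,(0,0,0)); cv2.line(W,(0,540-(z-160)*5),(800,540-(z-160)*5),(220,220,220),1)
cv2.imwrite('pics/prof.png',W)
E
```

```text
(no output)
```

View pics/prof.png

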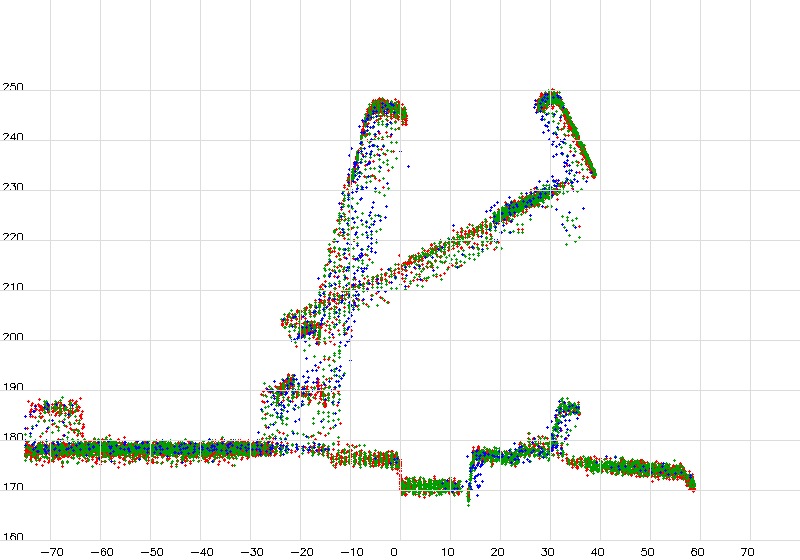

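```bash
python3 - <<'E'
from h import *
np.set_printoptions(precision=1,suppress=True,linewidth=160)
for f in('wrist2','wrist1','side0','top0'):
    im,d,p=load(f); C=car(cloud(p,d))
    m=(C[...,2]>232)&(C[...,2]<258)&(abs(C[...,1])<40)&(C[...,0]>20)&(C[...,0]<45); q=C[m]
    print(f,'tab',m.sum(),np.percentile(q,[1,50,99],axis=0).tolist())
    l=(C[...,2]>238)&(C[...,2]<258)&(abs(C[...,1])<40)&(C[...,0]>-20)&(C[...,0]<10); q=C[l]
    print('   lever',l.sum(),np.percentile(q,[1,50,99],axis=0).tolist())
    l=(C[...,2]>182)&(C[...,2]<195)&(abs(C[...,1])<40)&(C[...,0]>20)&(C[...,0]<50); q=C[l]
    print('   keeper',l.sum(),np.percentile(q,[1,50,99],axis=0).tolist())
s=sense(); print(s['time_s'],s['joints'])
R=np.array(s['ee_rot']); T=wor([32,0.3,300]); print(R.T@(T-np.array(s['tcp_pos'])), car(np.array(s['tcp_pos'])))
E
```

```text
wrist2 tab 545 [[27.57365686496053, -14.509652949769531, 232.93520377451838], [32.474123486994344, -0.42882239527634897, 245.9413040507881], [38.811317817210984, 15.370222808058603, 249.3412231051331]]
   lever 389 [[-7.75737850266622, -11.976948930255276, 239.73663606553367], [-3.068726621484985, -0.3330489988960513, 245.87084812535548], [1.2501238530221317, 12.587356227349881, 247.9343662744453]]
   keeper 41 [[31.26006600968155, -13.95421264351358, 182.78030319263408], [33.07587167844784, -11.111902912535733, 185.9529479462948], [35.84852775276762, -7.564774760245261, 187.4729653894584]]
wrist1 tab 328 [[27.748525548685333, -14.72130621565019, 232.97455940187865], [32.358396342035206, -3.5488897716179055, 245.78469015935892], [38.961925512055, 12.830105130685727, 249.51865177055492]]
   lever 303 [[-7.739696531626156, -12.12432266563835, 238.92660157510133], [-3.459941692490394, -1.6022871320420098, 245.81907837284777], [0.9949650170446254, 12.494657237888113, 247.71148281571638]]
   keeper 92 [[30.72298733556319, -14.348955615490778, 182.20446713353155], [33.06574536785432, -5.31
[... 659 characters left out ...]
3898507, 187.6206701456932]]
top0 tab 47 [[27.039585427839683, -15.929848859258655, 233.30990440461528], [33.23772140638289, -0.6824053120404201, 245.27257962272287], [39.097397028576175, 13.499553937943158, 252.05040413580346]]
   lever 39 [[-7.330113948393989, -13.193397641192096, 238.8078192137077], [-3.215229543881704, -1.2329638079511347, 245.6101503139254], [1.722306255514383, 11.164219710592196, 249.52830377507377]]
   keeper 3 [[21.602401066187344, -22.1434610494109, 182.11516173905622], [25.62821201839747, -5.203326938768738, 183.58929946991333], [29.650437185644083, 18.221751836975518, 184.07287849806136]]
2.15 [ 15.4  14.9   5.9  -0.  -81.1 -34.4]
[-0.  0. -0.] [ 15.   19.7 333.3]
```

```bash
cat >> h.py <<'E'
RT=np.stack([EX,[0,0,-1],EY],1)
def plan(c):
    s=sense(); R=np.array(s['ee_rot']); p=np.array(s['tcp_pos'])
    print('t',s['time_s'],'tcp car',np.round(car(p),2).tolist(),'F car',np.round([s['wrist_force']@EX,s['wrist_force']@EY,s['wrist_force'][2]],2).tolist(),'g',round(float(s['gripper_width']),3))
    print('shift mm',np.round(R.T@(wor(c)-p)*1000,2).tolist(),'rot',np.round(cv2.Rodrigues(R.T@RT)[0].ravel(),4).tolist())
E
python3 -c "
from h import *
plan([32,.3,300])"
```

```text
t 2.15 tcp car [14.99, 19.68, 333.3] F car [-0.14, -1.07, 0.2] g 0.698
shift mm [-19.3, 33.27, -17.16] rot [-0.0015, 1.5695, -0.004]
```

move_arm --increments "-0.1 -0.003 0 -0.003 0 0.14 0; -0.1 -0.006 0 -0.006 0 0.28 0; -0.1 -0.009 0 -0.009 0 0.42 0; -0.1 -0.012 0 -0.012 0 0.56 0; -0.1 -0.015 0 -0.015 0 0.7 0; -0.1 -0.0193 0 -0.0172 0 0.84 0; -0.1 -0.0193 0 -0.0172 0 0.98 0; -0.1 -0.0193 0.01 -0.0172 -0.0007 1.12 -0.002"

```text
time_s: 2.95
tcp_pos: [0.5926, -0.0317, 0.3272]
ee_rot: [[0.994, 0.005, -0.11], [0.11, 0.001, 0.994], [0.005, -1.0, 0.0]]
wrist_force: [-0.1, 0.1, 0.5]
gripper_width: 0.55
```

```bash
python3 -c "
from h import *
plan([32,.3,270]);print(sense()['joints'])"
```

```text
t 2.95 tcp car [32.71, -2.94, 327.15] F car [-0.14, 0.01, 0.49] g 0.55
shift mm [0.44, 57.16, 3.23] rot [-0.0012, 0.4396, 0.0051]
[ 1.25762697e+01  1.58226721e+01  6.19230671e+00  2.89533511e-02
 -8.00738158e+01 -9.62926635e+01]
```

move_arm --increments "-0.1 0.0002 0.01 0.0015 0 0.14 0; -0.1 0.0002 0.025 0.003 0 0.28 0; -0.1 0.0004 0.04 0.0032 0 0.42 0.002; -0.1 0.0004 0.05 0.0032 -0.001 0.44 0.005; -0.1 0.0004 0.057 0.0032 -0.001 0.44 0.005; -0.1 0.0004 0.057 0.0032 -0.001 0.44 0.005"

```text
time_s: 3.55
tcp_pos: [0.5921, -0.0276, 0.2678]
ee_rot: [[0.949, -0.005, 0.316], [-0.316, -0.0, 0.949], [-0.005, -1.0, -0.002]]
wrist_force: [0.0, -0.4, -0.3]
gripper_width: 0.55
```

```bash
python3 -c "
from h import *
plan([33,.3,231]);
im,d,p=snap('wrist','wrist3'); im,d,p=snap('side','side3')
cv2.imwrite('pics/s3z.png',cv2.resize(im[100:260,240:400,::-1],None,fx=3.6,fy=3.6,interpolation=cv2.INTER_CUBIC))"
```

```text
t 3.55 tcp car [30.9, 0.73, 267.77] F car [0.12, -0.35, -0.27] g 0.55
shift mm [2.26, 36.76, -0.39] rot [0.0016, 0.0082, -0.0046]
```

View pics/wrist3.png

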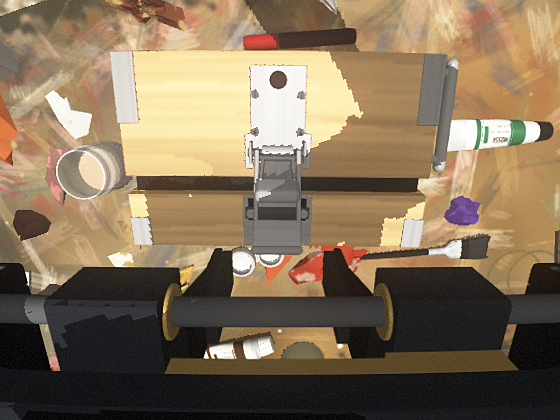

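View pics/s3z.png

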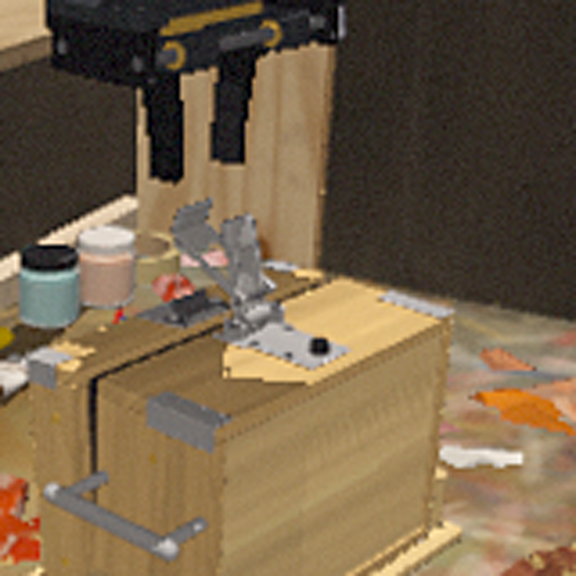

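move_arm --increments "-0.1 0.001 0.01 0 0.001 0.004 -0.003; -0.1 0.0015 0.02 -0.0003 0.0016 0.008 -0.0046; -0.1 0.002 0.03 -0.0004 0.0016 0.008 -0.0046; -0.1 0.0023 0.0368 -0.0004 0.0016 0.008 -0.0046; -0.1 0.0023 0.0368 -0.0004 0.0016 0.008 -0.0046"

```text
time_s: 4.15
tcp_pos: [0.5938, -0.0284, 0.23]
ee_rot: [[0.946, -0.001, 0.325], [-0.325, -0.0, 0.946], [-0.001, -1.0, -0.001]]
wrist_force: [0.3, 0.0, 0.4]
gripper_width: 0.553
```

```bash
python3 -c "
from h import *
plan([33,.3,231]);
im,d,p=snap('wrist','wrist4'); im,d,p=snap('side','side4')
cv2.imwrite('pics/s4z.png',cv2.resize(im[100:260,240:400,::-1],None,fx=3.6,fy=3.6,interpolation=cv2.INTER_CUBIC))"
```

```text
t 4.15 tcp car [32.81, 0.56, 229.99] F car [0.27, 0.14, 0.39] g 0.553
shift mm [0.19, -1.01, -0.26] rot [0.0006, -0.0014, -0.0013]
```

View pics/wrist4.png

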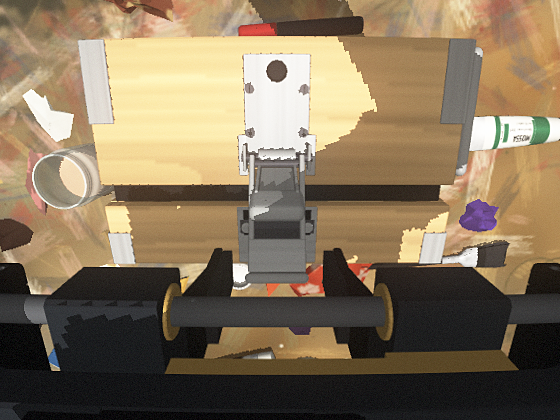

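View pics/s4z.png

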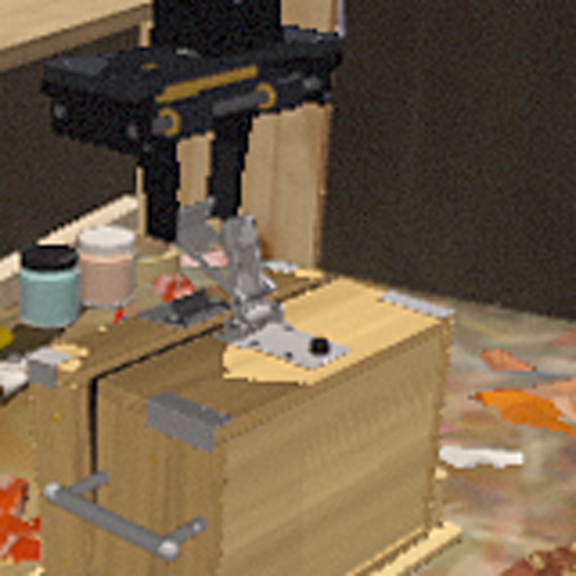

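move_arm --increments "0.1 0 0 0 0 0 0; 0.25 0 0 0 0 0 0; 0.35 0 0 0 0 0 0; 0.4 0 0 0 0 0 0; 0.4 0 0 0 0 0 0"

```text
time_s: 4.75
tcp_pos: [0.5947, -0.0288, 0.2321]
ee_rot: [[0.946, 0.002, 0.325], [-0.325, -0.0, 0.946], [0.002, -1.0, 0.0]]
wrist_force: [-0.6, -2.2, 0.9]
gripper_width: 0.344
```

```bash
python3 -c "
from h import *
plan([33,.3,231]);print(sense()['moment'])"
```

```text
t 4.75 tcp car [33.72, 0.48, 232.11] F car [0.13, -2.25, 0.92] g 0.344
shift mm [-0.72, 1.11, -0.18] rot [-0.0004, -0.0015, 0.0022]
[-0.62750253 -0.01856354 -0.00207274]
```

```bash
cat >> h.py <<'E'
def pin(th): b=th-.1047; return np.array([-20-13*np.cos(b),187+13*np.sin(b)])
def G(th,ph,v=(63.3,13)): c,s=np.cos(ph),np.sin(ph); return pin(th)+[c*v[0]-s*v[1], s*v[0]+c*v[1]]
def solve(g,v=(63.3,13),g0=(2.0,0.)):
    from scipy.optimize import fsolve
    return fsolve(lambda q:G(q[0],q[1],v)-g,g0)
E
python3 -c "
from h import *
g0=G(1.8,.45)
for th,ph in((1.8,.45),(1.8,.25),(1.8,.05),(1.95,.05),(2.1,.05),(2.25,.05),(2.35,.02),(2.35,-.1),(2.35,-.2),(2.35,-.25)):
    g=G(th,ph); print(th,ph,np.round(g,1),np.round(g-g0,1),'hook',np.round(G(th,ph,(55.5,-4.5)),1))
plan([33,.3,231])"
```

```text
1.8 0.45 [ 33.  239.1] [0. 0.] hook [ 33.5 220. ]
1.8 0.25 [ 39.7 228.2] [  6.8 -11. ] hook [ 36.5 209.3]
1.8 0.05 [ 44.2 216. ] [ 11.2 -23.1] hook [ 37.3 198.2]
1.95 0.05 [ 46.1 215.7] [ 13.1 -23.5] hook [ 39.2 197.8]
2.1 0.05 [ 47.9 215. ] [ 15.  -24.1] hook [ 41.  197.1]
2.25 0.05 [ 49.6 214.1] [ 16.7 -25.1] hook [ 42.7 196.2]
2.35 0.02 [ 51.1 211.4] [ 18.2 -27.7] hook [ 43.7 193.8]
2.35 -0.1 [ 52.4 203.8] [ 19.4 -35.4] hook [ 42.9 187.1]
2.35 -0.2 [ 52.7 197.3] [ 19.8 -41.8] hook [ 41.6 181.7]
2.35 -0.25 [ 52.7 194.1] [ 19.7 -45.1] hook [ 40.8 179.1]
t 4.75 tcp car [33.72, 0.48, 232.11] F car [0.13, -2.25, 0.92] g 0.344
shift mm [-0.72, 1.11, -0.18] rot [-0.0004, -0.0015, 0.0022]
```

move_arm --increments "0.4 0.0038 0.0055 0 0 0 0; 0.4 0.0068 0.011 0 0 0 0; 0.4 0.0093 0.017 0 0 0 0; 0.4 0.0112 0.023 0 0 0 0; 0.4 0.0112 0.023 0 0 0 0"

```text
time_s: 5.25
tcp_pos: [0.6059, -0.0325, 0.208]
ee_rot: [[0.946, 0.002, 0.325], [-0.325, -0.001, 0.946], [0.002, -1.0, 0.0]]
wrist_force: [1.5, -4.2, 2.3]
gripper_width: 0.345
```

```bash
python3 -c "
from h import *
plan([44,.3,208])
im,d,p=snap('wrist','wrist5'); im,d,p=snap('side','side5')
cv2.imwrite('pics/s5z.png',cv2.resize(im[100:260,240:400,::-1],None,fx=3.6,fy=3.6,interpolation=cv2.INTER_CUBIC))"
```

```text
t 5.25 tcp car [45.55, 0.6, 207.96] F car [2.79, -3.45, 2.29] g 0.345
shift mm [-1.55, -0.04, -0.3] rot [-0.0001, -0.0015, 0.0021]
```

View pics/wrist5.png

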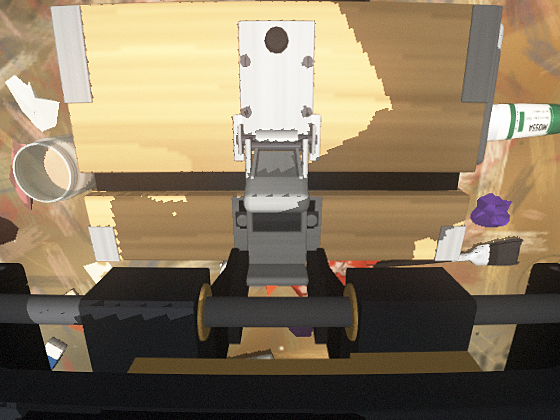

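View pics/s5z.png

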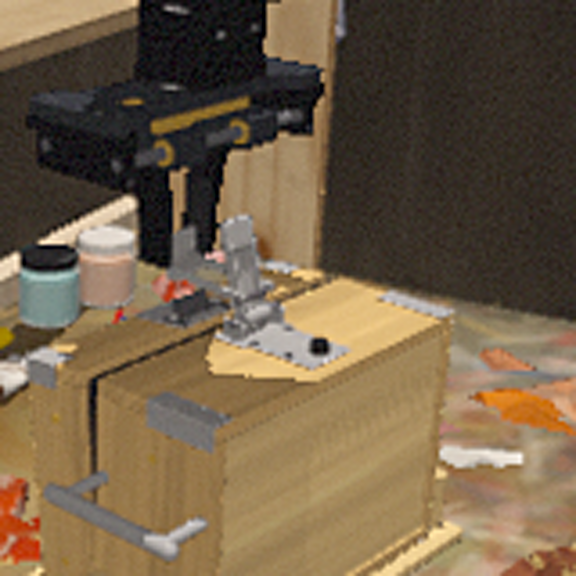

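move_arm --increments "0.4 0.002 0.0005 0 0 0 0; 0.4 0.004 0.001 0 0 0 0; 0.4 0.006 0.0025 0 0 0 0; 0.4 0.0075 0.004 0 0 0 0; 0.4 0.0075 0.004 0 0 0 0"

```text
time_s: 5.85
tcp_pos: [0.6108, -0.0342, 0.2036]
ee_rot: [[0.946, -0.003, 0.325], [-0.325, 0.0, 0.946], [-0.003, -1.0, -0.0]]
wrist_force: [-4.6, -2.2, 1.1]
gripper_width: 0.344
```

```bash
python3 -c "
from h import *
plan([44,.3,208])
im,d,p=snap('wrist','wrist6')
C=car(cloud(p,d))
W=np.full((560,800,3),255,np.uint8)
for (f,c) in (('wrist6',(0,0,255)),):
    m=(C[...,2]>165)&(C[...,2]<260)&(abs(C[...,1])<21)&(abs(C[...,0])<75)
    for x,y,z in C[m]: cv2.circle(W,(int(400+x*5),int(540-(z-160)*5)),1,c,-1)
for x in range(-70,80,10): cv2.putText(W,str(x),(400+x*5-10,555),0,.35,(0,0,0)); cv2.line(W,(400+x*5,540),(400+x*5,0),(220,220,220),1)
for z in range(160,260,10): cv2.putText(W,str(z),(2,540-(z-160)*5),0,.35,(0,0,0)); cv2.line(W,(0,540-(z-160)*5),(800,540-(z-160)*5),(220,220,220),1)
cv2.imwrite('pics/prof6.png',W)
"
```

```text
t 5.85 tcp car [50.77, 0.54, 203.63] F car [-3.62, -3.55, 1.09] g 0.344
shift mm [-6.78, -4.36, -0.25] rot [0.0004, -0.0016, -0.0026]
```

View pics/prof6.png

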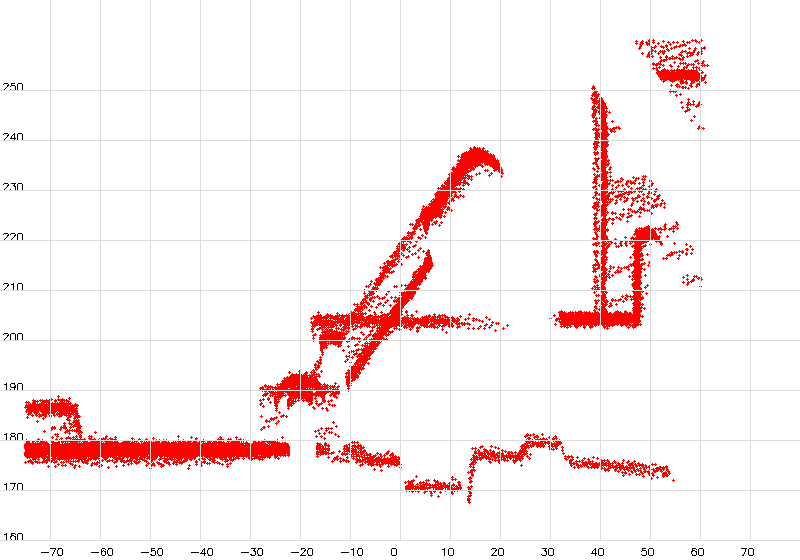

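View pics/wrist6.png

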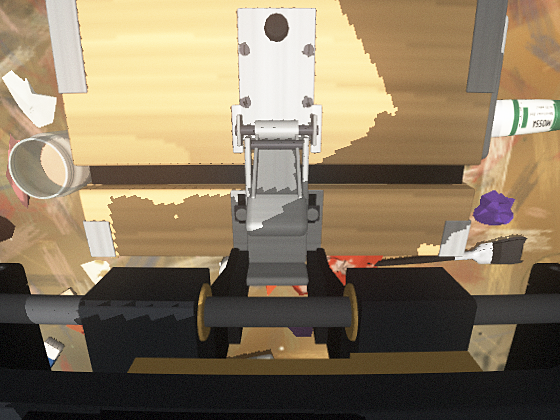

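```bash
python3 -c "
from h import *
g0=G(2.15,.01)
print(g0)
for th,ph in((2.25,.0),(2.35,-.02),(2.38,-.08),(2.38,-.15),(2.38,-.2),(2.38,-.25),(2.38,-.28)):
    g=G(th,ph); print(th,ph,np.round(g,1),np.round(g-g0,1),'hook',np.round(G(th,ph,(55.5,-4.5)),1))
"
```

```text
[ 49.10649834 212.19609427]
2.25 0.0 [ 50.4 210.9] [ 1.3 -1.3] hook [ 42.6 193.4]
2.35 -0.02 [ 51.7 208.9] [ 2.6 -3.3] hook [ 43.5 191.5]
2.38 -0.08 [ 52.6 204.8] [ 3.4 -7.4] hook [ 43.4 188. ]
2.38 -0.15 [ 53.  200.3] [  3.8 -11.9] hook [ 42.6 184.2]
2.38 -0.2 [ 53.  197.1] [  3.9 -15.1] hook [ 41.9 181.5]
2.38 -0.25 [ 53.  193.8] [  3.9 -18.4] hook [ 41.1 178.8]
2.38 -0.28 [ 52.8 191.9] [  3.7 -20.3] hook [ 40.5 177.2]
```

move_arm --increments "0.4 0.0015 0.0012 0 0 0 0; 0.4 0.0028 0.003 0 0 0 0; 0.4 0.0035 0.006 0 0 0 0; 0.4 0.0038 0.009 0 0 0 0; 0.4 0.004 0.012 0 0 0 0; 0.4 0.004 0.014 0 0 0 0; 0.4 0.004 0.014 0 0 0 0"

```text
time_s: 6.6
tcp_pos: [0.616, -0.0359, 0.1906]
ee_rot: [[0.946, 0.001, 0.325], [-0.325, -0.0, 0.946], [0.001, -1.0, 0.0]]
wrist_force: [-4.5, -2.9, 3.6]
gripper_width: 0.351
```

```bash
python3 -c "
from h import *
plan([54,.3,188])
im,d,p=snap('wrist','wrist7')
im,d,p=snap('side','side7')
cv2.imwrite('pics/s7z.png',cv2.resize(im[100:260,240:400,::-1],None,fx=3.6,fy=3.6,interpolation=cv2.INTER_CUBIC))
plan([54,.3,188])"
```

```text
t 6.6 tcp car [56.17, 0.67, 190.63] F car [-3.34, -4.17, 3.58] g 0.351
shift mm [-2.17, 2.63, -0.37] rot [-0.0004, -0.0014, 0.0012]
t 6.7 tcp car [56.13, 0.7, 190.78] F car [-2.5, -3.98, 2.49] g 0.349
shift mm [-2.13, 2.78, -0.41] rot [-0.0005, -0.0014, 0.0012]
```

View pics/s7z.png

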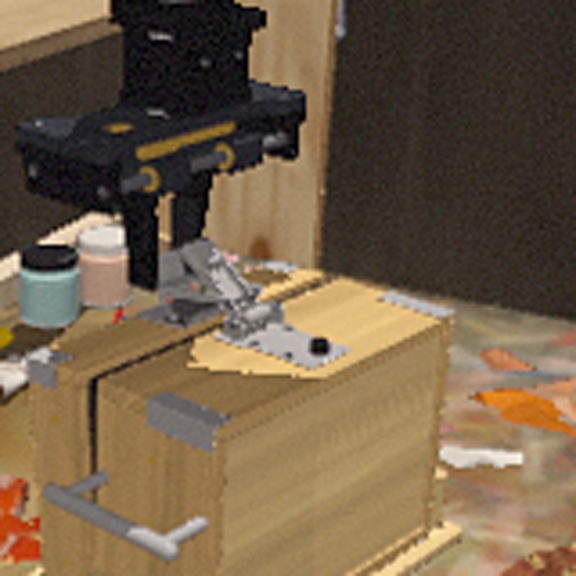

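View pics/wrist7.png

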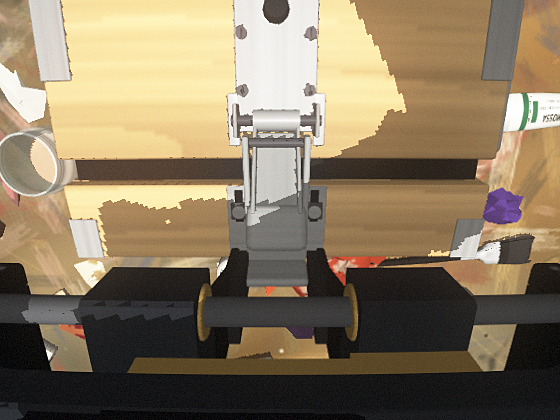

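```bash
cat >> h.py <<'E'
def prof(f,fn,yl=21):
    im,d,p=load(f); C=car(cloud(p,d))
    W=np.full((560,800,3),255,np.uint8)
    m=(C[...,2]>165)&(C[...,2]<260)&(abs(C[...,1])<yl)&(C[...,0]>-79)&(C[...,0]<75)
    for x,y,z in C[m]: cv2.circle(W,(int(400+x*5),int(540-(z-160)*5)),1,(0,0,255),-1)
    for x in range(-70,80,10): cv2.putText(W,str(x),(400+x*5-10,555),0,.35,(0,0,0)); cv2.line(W,(400+x*5,540),(400+x*5,0),(220,220,220),1)
    for z in range(160,260,10): cv2.putText(W,str(z),(2,540-(z-160)*5),0,.35,(0,0,0)); cv2.line(W,(0,540-(z-160)*5),(800,540-(z-160)*5),(220,220,220),1)
    cv2.imwrite('pics/'+fn+'.png',W)
E
python3 -c "
from h import *
prof('wrist7','prof7')"
```

```text
(no output)
```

View pics/prof7.png

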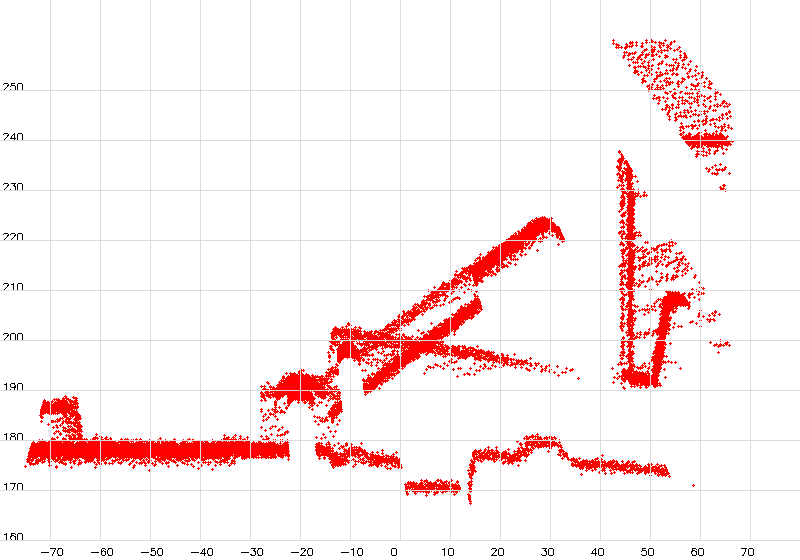

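move_arm --increments "0.4 -0.0005 0.002 0 0 0 0; 0.4 -0.0005 0.0035 0 0 0 0; 0.4 -0.001 0.005 0 0 0 0; 0.4 -0.001 0.005 0 0 0 0"

```text
time_s: 7.1
tcp_pos: [0.6161, -0.0358, 0.1861]
ee_rot: [[0.946, 0.004, 0.325], [-0.325, -0.0, 0.946], [0.004, -1.0, 0.001]]
wrist_force: [-1.1, -3.9, 3.3]
gripper_width: 0.346
```

```bash
python3 -c "
from h import *
plan([54,.3,188]);print(sense()['moment'])"
```

```text
t 7.1 tcp car [56.29, 0.82, 186.15] F car [0.2, -4.07, 3.29] g 0.346
shift mm [-2.28, -1.86, -0.52] rot [-0.001, -0.0012, 0.004]
[-1.40414027  0.64324238 -0.02019293]
```

move_arm --increments "0.4 -0.0003 0.001 0 0 0 0; 0.4 -0.0003 0.001 0 0 0 0; 0.4 -0.0003 0.001 0 0 0 0"

```text
time_s: 7.4
tcp_pos: [0.6161, -0.0358, 0.1853]
ee_rot: [[0.946, 0.005, 0.325], [-0.325, -0.0, 0.946], [0.005, -1.0, 0.001]]
wrist_force: [-1.2, -4.6, 2.8]
gripper_width: 0.35
```

move_arm --increments "0.4 -0.0003 0.001 0 0 0 0; 0.4 -0.0003 0.001 0 0 0 0; 0.4 -0.0003 0.001 0 0 0 0"

```text
time_s: 7.7
tcp_pos: [0.6161, -0.0357, 0.1845]
ee_rot: [[0.946, 0.005, 0.325], [-0.325, -0.001, 0.946], [0.005, -1.0, 0.001]]
wrist_force: [-1.4, -5.4, 2.8]
gripper_width: 0.347
```

```bash
python3 -c "
from h import *
plan([54,.3,188])
im,d,p=snap('wrist','wrist8'); prof('wrist8','prof8')
plan([54,.3,188])"
```

```text
t 7.7 tcp car [56.23, 0.84, 184.5] F car [0.38, -5.53, 2.81] g 0.347
shift mm [-2.21, -3.51, -0.54] rot [-0.0012, -0.0012, 0.0052]
t 7.75 tcp car [56.21, 0.85, 184.49] F car [0.86, -4.42, 3.39] g 0.347
shift mm [-2.19, -3.52, -0.55] rot [-0.0012, -0.0011, 0.0052]
```

View pics/prof8.png

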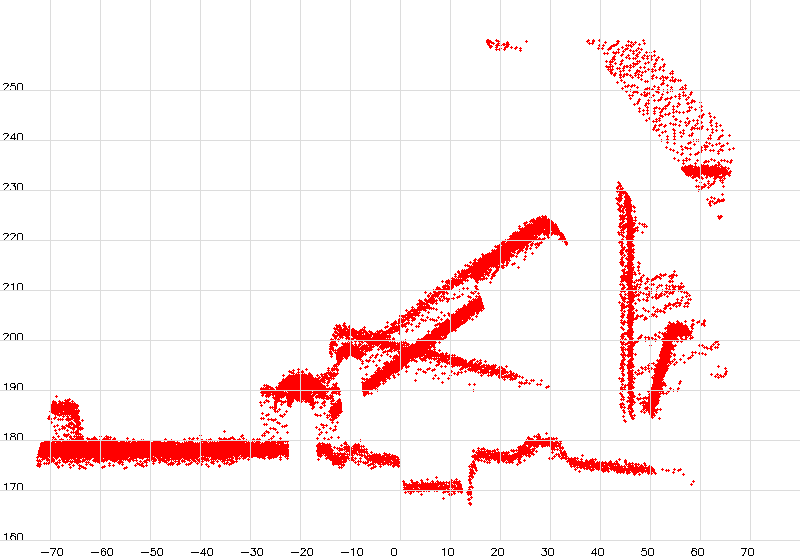

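move_arm --increments "0.4 -0.0002 0.001 -0.0005 0 0 0; 0.4 -0.0002 0.001 -0.0005 0 0 0; 0.4 -0.0002 0.001 -0.0005 0 0 0"

```text
time_s: 8.05
tcp_pos: [0.6159, -0.0358, 0.1835]
ee_rot: [[0.946, 0.006, 0.325], [-0.325, -0.0, 0.946], [0.006, -1.0, 0.002]]
wrist_force: [1.6, -5.8, 3.3]
gripper_width: 0.348
```

move_arm --increments "0.4 -0.0002 0.0008 0 0 0 0; 0.4 -0.0002 0.0008 0 0 0 0; 0.4 -0.0002 0.0008 0 0 0 0"

```text
time_s: 8.35
tcp_pos: [0.6159, -0.0358, 0.1832]
ee_rot: [[0.946, 0.007, 0.325], [-0.325, -0.0, 0.946], [0.006, -1.0, 0.002]]
wrist_force: [0.9, -5.5, 4.5]
gripper_width: 0.346
```

```bash
python3 -c "
from h import *
plan([54,.3,188])"
```

```text
t 8.35 tcp car [56.12, 0.76, 183.21] F car [2.62, -4.86, 4.52] g 0.346
shift mm [-2.09, -4.81, -0.45] rot [-0.0019, -0.0008, 0.0063]
```

move_arm --increments "0.4 -0.001 0 0 0 0 0; 0.4 -0.002 0 0 0 0 0; 0.4 -0.002 0 0 0 0 0"

```text
time_s: 8.65
tcp_pos: [0.6159, -0.0356, 0.1837]
ee_rot: [[0.946, 0.011, 0.324], [-0.324, -0.001, 0.946], [0.011, -1.0, 0.003]]
wrist_force: [5.1, -7.9, 3.7]
gripper_width: 0.351
```

move_arm --increments "0.4 -0.001 0 0 0 0 0; 0.4 -0.001 0 0 0 0 0"

```text
time_s: 8.85
tcp_pos: [0.6159, -0.0356, 0.184]
ee_rot: [[0.946, 0.013, 0.324], [-0.324, -0.001, 0.946], [0.013, -1.0, 0.003]]
wrist_force: [7.0, -8.8, 2.0]
gripper_width: 0.351
```

```bash
python3 -c "
from h import *
plan([54,.3,188])"
```

```text
t 8.85 tcp car [56.04, 0.92, 184.05] F car [9.52, -6.06, 2.02] g 0.351
shift mm [-1.99, -3.98, -0.61] rot [-0.003, -0.0003, 0.0131]
```

move_arm --increments "0.4 -0.001 0 0 0 0 0; 0.4 -0.001 0 0 0 0 0"

```text
time_s: 9.05
tcp_pos: [0.6159, -0.0355, 0.1844]
ee_rot: [[0.946, 0.016, 0.324], [-0.324, -0.002, 0.946], [0.015, -1.0, 0.003]]
wrist_force: [8.8, -9.2, 2.3]
gripper_width: 0.351
```

```bash
python3 -c "
from h import *
plan([54,.3,188])
im,d,p=snap('wrist','wrist9'); prof('wrist9','prof9')
plan([54,.3,188])"
```

```text
t 9.05 tcp car [55.94, 1.01, 184.45] F car [11.32, -5.84, 2.33] g 0.351
shift mm [-1.89, -3.58, -0.7] rot [-0.0033, -0.0001, 0.0153]
t 9.1 tcp car [55.95, 1.0, 184.41] F car [10.38, -7.45, 2.66] g 0.349
shift mm [-1.9, -3.62, -0.69] rot [-0.0033, -0.0002, 0.0152]
```

View pics/prof9.png

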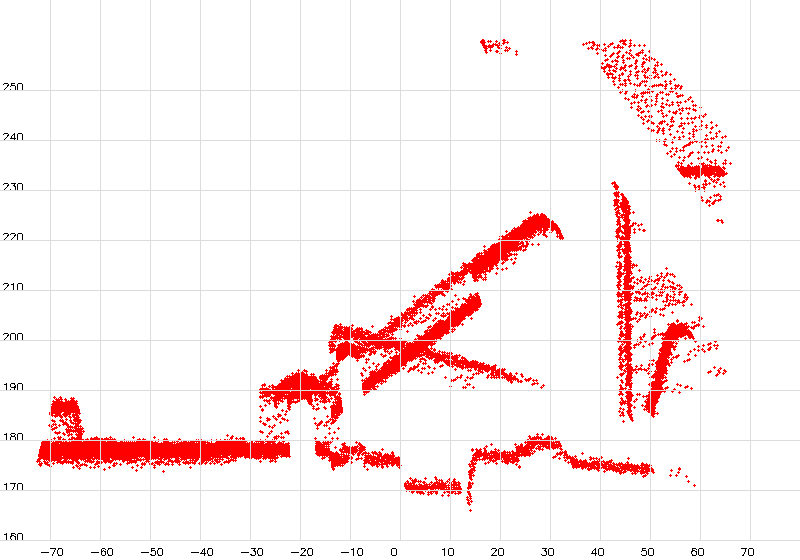

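```bash
python3 -c "
from h import *
a=load('wrist1')[0][215:275,200:300]; b=load('wrist5')[0][180:270,220:330]; c=load('wrist9')[0][150:270,220:330];e=load('wrist2')[0][130:220,220:330]
r=lambda i:cv2.resize(np.ascontiguousarray(i[:,:,::-1]),(390,295),interpolation=cv2.INTER_CUBIC)
cv2.imwrite('pics/mz.png',np.vstack([np.hstack([r(a),r(b)]),np.hstack([r(c),r(e)])]))
"
```

```text
(no output)
```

View pics/mz.png

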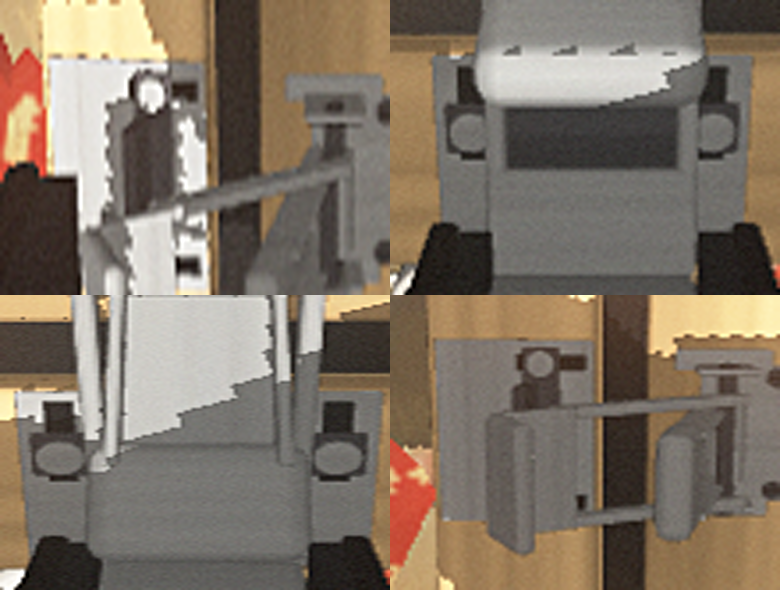

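move_arm --increments "0.4 -0.001 -0.0008 0 0 0 0; 0.4 -0.001 -0.0008 0 0 0 0"

```text
time_s: 9.3
tcp_pos: [0.6152, -0.0353, 0.1854]
ee_rot: [[0.946, 0.016, 0.324], [-0.324, -0.002, 0.946], [0.016, -1.0, 0.003]]
wrist_force: [8.7, -10.8, 2.2]
gripper_width: 0.351
```

```bash
python3 -c "
from h import *
plan([54,.3,188]);print(sense()['moment'])"
```

```text
t 9.3 tcp car [55.26, 0.99, 185.36] F car [11.71, -7.45, 2.22] g 0.351
shift mm [-1.22, -2.66, -0.68] rot [-0.0035, -0.0001, 0.0159]
[-3.0293217  -2.31123459  0.03312226]
```

move_arm --increments "0.4 -0.001 0 -0.0004 0 0 0; 0.4 -0.001 0 -0.0004 0 0 0"

```text
time_s: 9.5
tcp_pos: [0.6143, -0.035, 0.1855]
ee_rot: [[0.946, 0.017, 0.324], [-0.324, -0.001, 0.946], [0.016, -1.0, 0.004]]
wrist_force: [8.2, -8.0, 3.4]
gripper_width: 0.351
```

move_arm --increments "0.4 -0.001 0 0 0 0 0; 0.4 -0.001 0 0 0 0 0"

```text
time_s: 9.7
tcp_pos: [0.6132, -0.0346, 0.1855]
ee_rot: [[0.946, 0.016, 0.324], [-0.324, -0.001, 0.946], [0.016, -1.0, 0.004]]
wrist_force: [8.2, -8.1, 2.9]
gripper_width: 0.349
```

```bash
python3 -c "
from h import *
plan([54,.3,188]);print(sense()['moment'])"
```

```text
t 9.7 tcp car [53.13, 0.92, 185.45] F car [10.42, -5.03, 2.89] g 0.349
shift mm [0.92, -2.54, -0.61] rot [-0.004, -0.0004, 0.0157]
[-2.57943657 -2.1304588  -0.03036058]
```

move_arm --increments "0.4 -0.001 0 0 0 0 0; 0.4 -0.001 0 0 0 0 0"

```text
time_s: 9.9
tcp_pos: [0.6118, -0.0342, 0.1853]
ee_rot: [[0.946, 0.015, 0.324], [-0.324, -0.001, 0.946], [0.015, -1.0, 0.004]]
wrist_force: [7.0, -8.9, 3.0]
gripper_width: 0.353
```

move_arm --increments "0.4 -0.001 0 0 0 0 0; 0.4 -0.001 0 0 0 0 0"

```text
time_s: 10.1
tcp_pos: [0.6105, -0.0338, 0.1851]
ee_rot: [[0.946, 0.014, 0.324], [-0.324, -0.001, 0.946], [0.014, -1.0, 0.004]]
wrist_force: [5.9, -8.1, 2.9]
gripper_width: 0.346
```

```bash
python3 -c "
from h import *
plan([54,.3,188]);im,d,p=snap('wrist','wrist10'); prof('wrist10','prof10')"
```

```text
t 10.1 tcp car [50.32, 0.85, 185.09] F car [8.24, -5.74, 2.88] g 0.346
shift mm [3.72, -2.86, -0.53] rot [-0.0037, -0.0005, 0.0138]
```

View pics/prof10.png

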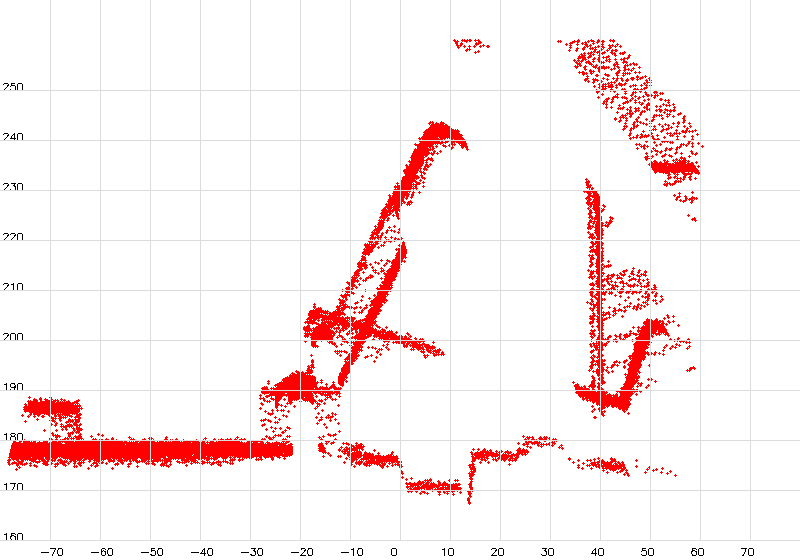

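move_arm --increments "0.4 0 0.001 0 0 0 0; 0.4 0 0.002 0 0 0 0; 0.4 0 0.002 0 0 0 0"

```text
time_s: 10.45
tcp_pos: [0.6102, -0.0337, 0.1842]
ee_rot: [[0.946, 0.014, 0.324], [-0.324, -0.001, 0.946], [0.014, -1.0, 0.003]]
wrist_force: [3.9, -7.0, 7.7]
gripper_width: 0.35
```

```bash
python3 -c "
from h import *
plan([54,.3,188])"
```

```text
t 10.45 tcp car [49.98, 0.85, 184.22] F car [5.99, -5.38, 7.67] g 0.35
shift mm [4.07, -3.72, -0.54] rot [-0.0034, -0.0001, 0.0136]
```

move_arm --increments "0.4 -0.0005 -0.001 0 0 0 0; 0.4 -0.001 -0.001 0 0 0 0"

```text
time_s: 10.65
tcp_pos: [0.6097, -0.0335, 0.1845]
ee_rot: [[0.946, 0.015, 0.324], [-0.324, -0.001, 0.946], [0.014, -1.0, 0.004]]
wrist_force: [7.8, -9.2, 3.7]
gripper_width: 0.346
```

move_arm --increments "0.4 -0.001 0 0 0 0 0; 0.4 -0.001 0 0 0 0 0"

```text
time_s: 10.85
tcp_pos: [0.6091, -0.0332, 0.1847]
ee_rot: [[0.946, 0.016, 0.324], [-0.324, -0.001, 0.946], [0.015, -1.0, 0.004]]
wrist_force: [6.5, -9.1, 5.7]
gripper_width: 0.343
```

```bash
python3 -c "
from h import *
plan([54,.3,188])"
```

```text
t 10.85 tcp car [48.83, 0.92, 184.71] F car [9.08, -6.46, 5.72] g 0.343
shift mm [5.22, -3.21, -0.61] rot [-0.0038, -0.0001, 0.0153]
```

move_arm --increments "0.4 -0.001 0 0 0 0 0; 0.4 -0.001 0 0 0 0 0"

```text
time_s: 11.05
tcp_pos: [0.6088, -0.0332, 0.1848]
ee_rot: [[0.946, 0.017, 0.324], [-0.324, -0.002, 0.946], [0.017, -1.0, 0.004]]
wrist_force: [8.9, -9.8, 3.4]
gripper_width: 0.348
```

move_arm --increments "0.4 -0.001 0 0 0 0 0; 0.4 -0.001 0 0 0 0 0"

```text
time_s: 11.25
tcp_pos: [0.6087, -0.0331, 0.1849]
ee_rot: [[0.946, 0.019, 0.324], [-0.324, -0.002, 0.946], [0.019, -1.0, 0.004]]
wrist_force: [10.9, -10.1, 2.5]
gripper_width: 0.35
```

```bash
python3 -c "
from h import *
plan([54,.3,188])
im,d,p=snap('wrist','wrist11'); prof('wrist11','prof11')"
```

```text
t 11.25 tcp car [48.38, 0.95, 184.9] F car [13.61, -6.05, 2.45] g 0.35
shift mm [5.67, -2.99, -0.64] rot [-0.0043, 0.0002, 0.0187]
```

View pics/prof11.png

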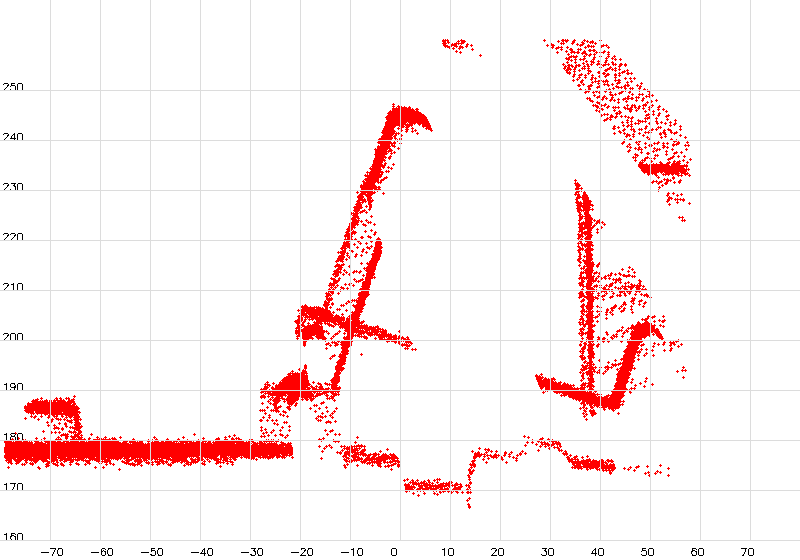

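move_arm --increments "0.4 -0.001 0 0 0 0 0; 0.4 -0.001 0 0 0 0 0"

```text
time_s: 11.5
tcp_pos: [0.6085, -0.033, 0.1849]
ee_rot: [[0.946, 0.021, 0.324], [-0.324, -0.002, 0.946], [0.02, -1.0, 0.005]]
wrist_force: [13.3, -12.2, 1.0]
gripper_width: 0.349
```

```bash
python3 -c "
from h import *
plan([54,.3,188])"
```

```text
t 11.5 tcp car [48.22, 1.0, 184.94] F car [16.5, -7.24, 0.95] g 0.349
shift mm [5.84, -2.94, -0.69] rot [-0.0047, -0.0002, 0.0204]
```

move_arm --increments "0.0 0 0 0 0 0 0; -0.1 0 0 0 0 0 0; -0.1 0 0 0 0 0 0"

```text
time_s: 11.8
tcp_pos: [0.6005, -0.0303, 0.1809]
ee_rot: [[0.946, 0.001, 0.325], [-0.325, 0.002, 0.946], [0.001, -1.0, 0.002]]
wrist_force: [0.9, -0.1, -0.2]
gripper_width: 0.514
```

```bash
python3 -c "
from h import *
plan([54,.3,188])
im,d,p=snap('wrist','wrist12'); prof('wrist12','prof12')"
```

```text
t 11.8 tcp car [39.77, 0.93, 180.85] F car [0.94, 0.18, -0.16] g 0.514
shift mm [14.24, -7.14, -0.6] rot [-0.002, -0.0012, 0.0005]
```

View pics/prof12.png

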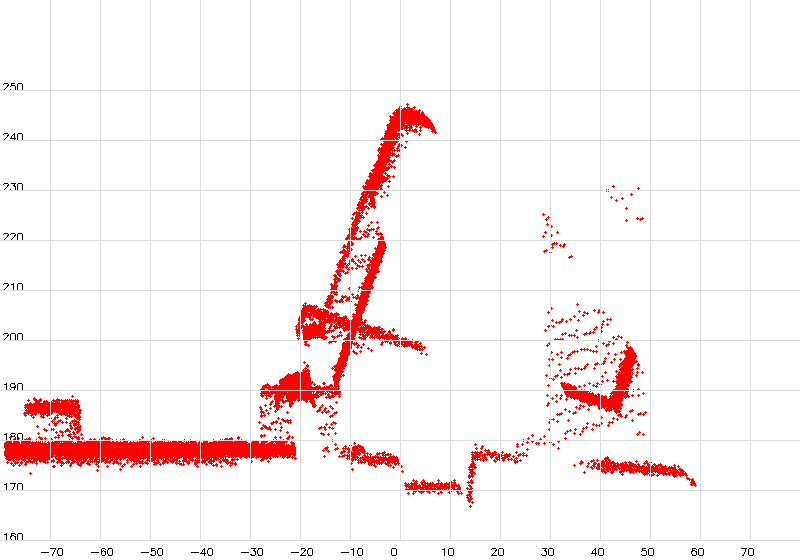

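View pics/wrist12.png

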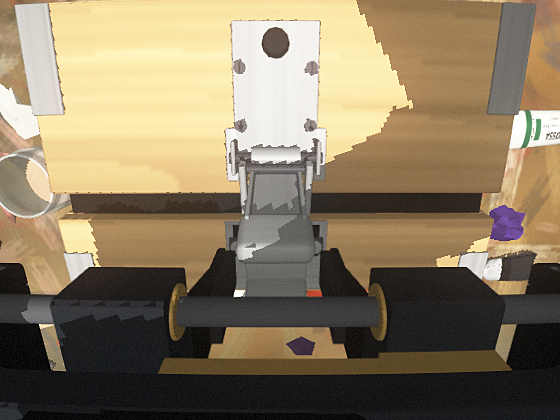

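move_arm --increments "-0.1 0 -0.005 0 0 0 0; -0.1 0 -0.015 0 0 0 0; -0.1 0 -0.03 0 0 0 0; -0.1 0 -0.05 0 0 0 0; -0.1 0 -0.075 0 0 0 0; -0.1 0 -0.09 0 0 0 0; -0.1 0 -0.09 0 0 0 0"

```text
time_s: 12.55
tcp_pos: [0.602, -0.0312, 0.2755]
ee_rot: [[0.946, 0.009, 0.325], [-0.325, 0.001, 0.946], [0.008, -1.0, 0.004]]
wrist_force: [0.7, -0.2, 1.0]
gripper_width: 0.558
```

```bash
python3 -c "
from h import *
plan([30,.3,262])
im,d,p=snap('wrist','wrist13'); prof('wrist13','prof13')
im,d,p=snap('side','side13')
cv2.imwrite('pics/s13z.png',cv2.resize(im[100:260,240:400,::-1],None,fx=3.6,fy=3.6,interpolation=cv2.INTER_CUBIC))"
```

```text
t 12.55 tcp car [41.42, 0.6, 275.52] F car [0.78, 0.01, 0.98] g 0.558
shift mm [-11.53, 13.43, -0.36] rot [-0.0038, -0.0008, 0.008]
```

View pics/prof13.png

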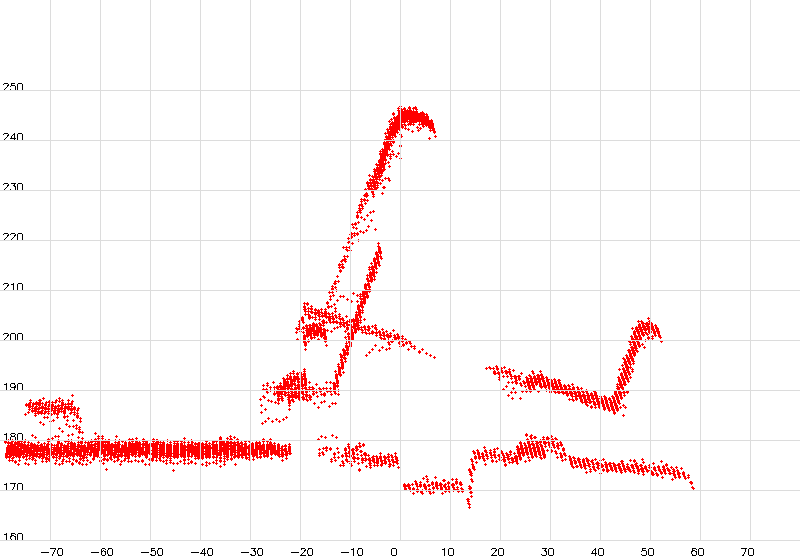

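View pics/s13z.png

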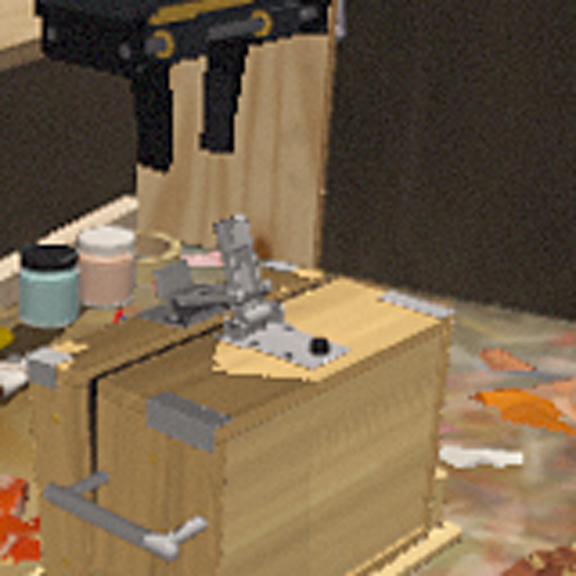

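move_arm --increments "0.3 -0.005 0.005 -0.0004 0 0 0.004; 0.6 -0.01 0.015 -0.0004 -0.003 0 0.008; 1 -0.0155 0.025 -0.0004 -0.003 0 0.008; 1 -0.0155 0.033 -0.0004 -0.003 0 0.008; 1 -0.0155 0.04 -0.0004 -0.003 0 0.008; 1 -0.0155 0.042 -0.0004 -0.003 0 0.008; 1 -0.0155 0.042 -0.0004 -0.003 0 0.008"

```text
time_s: 13.35
tcp_pos: [0.5858, -0.0268, 0.2293]
ee_rot: [[0.946, -0.008, 0.325], [-0.325, -0.0, 0.946], [-0.007, -1.0, -0.003]]
wrist_force: [-0.1, -0.1, 0.6]
gripper_width: 0.035
```

```bash
cat >> h.py <<'E'
def push(th,r=50,w=9.5): return np.array([-20-r*np.cos(th)+8*np.sin(th)+w, 187+r*np.sin(th)+8*np.cos(th)])
E
python3 -c "
from h import *
plan([21.5,.3,233])
for t in (1.57,1.4,1.2,1.0,.8,.6,.4,.3,.2,.1,.05,0): print(t,np.round(push(t),1),'n',np.round([np.sin(t),np.cos(t)],2))
im,d,p=snap('wrist','wrist14'); prof('wrist14','prof14')
"
```

```text
t 13.35 tcp car [24.72, -0.49, 229.26] F car [-0.04, -0.11, 0.59] g 0.035
shift mm [-3.25, -3.72, 0.77] rot [0.0027, -0.0014, -0.0071]
1.57 [ -2.5 237. ] n [1. 0.]
1.4 [-11.1 237.6] n [0.99 0.17]
1.2 [-21.2 236.5] n [0.93 0.36]
1.0 [-30.8 233.4] n [0.84 0.54]
0.8 [-39.6 228.4] n [0.72 0.7 ]
0.6 [-47.2 221.8] n [0.56 0.83]
0.4 [-53.4 213.8] n [0.39 0.92]
0.3 [-55.9 209.4] n [0.3  0.96]
0.2 [-57.9 204.8] n [0.2  0.98]
0.1 [-59.5 200. ] n [0.1 1. ]
0.05 [-60.  197.5] n [0.05 1.  ]
0 [-60.5 195. ] n [0. 1.]
```

View pics/wrist14.png

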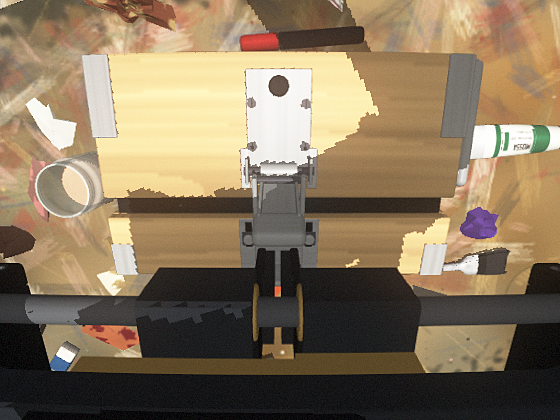

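move_arm --increments "1 -0.004 -0.004 0.0006 0.0027 0 -0.007; 1 -0.0075 -0.006 0.0006 0.0027 0 -0.007; 1 -0.01 -0.007 0.0006 0.0027 0 -0.007; 1 -0.0125 -0.0075 0.0006 0.0027 0 -0.007; 1 -0.015 -0.0075 0.0006 0.0027 0 -0.007; 1 -0.0175 -0.0075 0.0006 0.0027 0 -0.007; 1 -0.02 -0.008 0.0006 0.0027 0 -0.007"

```text
time_s: 14.1
tcp_pos: [0.5701, -0.0202, 0.2402]
ee_rot: [[0.946, 0.009, 0.325], [-0.325, -0.001, 0.946], [0.009, -1.0, 0.002]]
wrist_force: [5.8, -3.9, 1.0]
gripper_width: 0.006
```

```bash
python3 -c "
from h import *
plan([-2.5,.3,237])"
```

```text
t 14.1 tcp car [7.68, 0.59, 240.24] F car [6.74, -1.8, 0.98] g 0.006
shift mm [-10.21, 3.15, -0.3] rot [-0.0021, -0.0007, 0.009]
```

move_arm --increments "1 -0.003 0.001 0 0 0 0; 1 -0.006 0.0015 0 0 0 0; 1 -0.0085 0.002 0 0 0 0; 1 -0.011 0.002 0 0 0 0; 1 -0.0135 0.002 0 0 0 0; 1 -0.016 0.002 0 0 0 0; 1 -0.0185 0.002 0 0 0 0; 1 -0.0205 0.002 0 0 0 0"

```text
time_s: 14.9
tcp_pos: [0.5535, -0.014, 0.2412]
ee_rot: [[0.946, 0.018, 0.324], [-0.324, -0.002, 0.946], [0.017, -1.0, 0.004]]
wrist_force: [9.3, -5.2, 6.2]
gripper_width: 0.005
```

```bash
python3 -c "
from h import *
plan([-2.5,.3,237])
im,d,p=snap('wrist','wrist15'); prof('wrist15','prof15')"
```

```text
t 14.9 tcp car [-9.98, 1.17, 241.21] F car [10.45, -1.96, 6.16] g 0.005
shift mm [7.41, 4.33, -0.89] rot [-0.0041, 0.0003, 0.0172]
```

View pics/prof15.png

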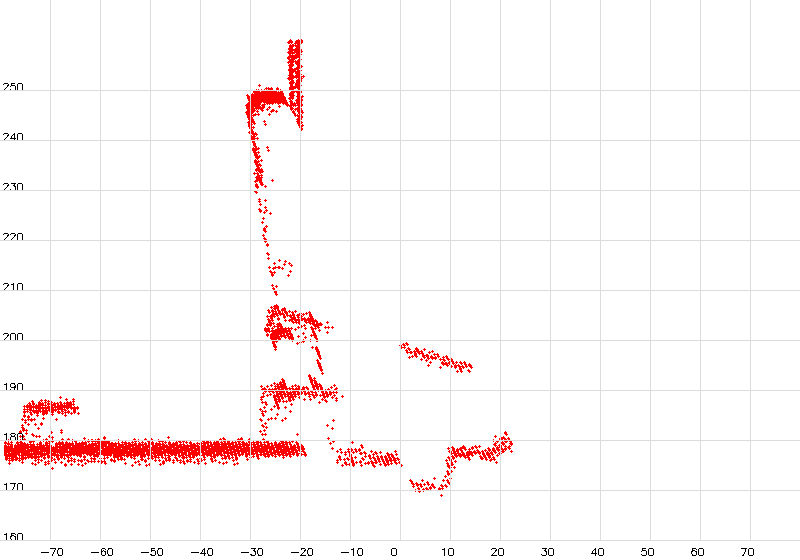

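move_arm --increments "1 -0.002 0.002 0 0 0 0; 1 -0.0045 0.004 0 0 0 0; 1 -0.007 0.0055 0 0 0 0; 1 -0.0095 0.0065 0 0 0 0; 1 -0.012 0.007 0 0 0 0; 1 -0.0145 0.0075 0 0 0 0; 1 -0.017 0.008 0 0 0 0; 1 -0.0195 0.0085 0 0 0 0"

```text
time_s: 15.75
tcp_pos: [0.5356, -0.007, 0.2337]
ee_rot: [[0.946, 0.019, 0.323], [-0.323, -0.001, 0.946], [0.018, -1.0, 0.006]]
wrist_force: [7.1, -4.3, 9.5]
gripper_width: 0.002
```

```bash
python3 -c "
from h import *
plan([-2.5,.3,237])
im,d,p=snap('wrist','wrist16'); prof('wrist16','prof16')"
```

```text
t 15.75 tcp car [-29.18, 1.93, 233.75] F car [8.11, -1.8, 9.53] g 0.002
shift mm [26.74, -2.77, -1.63] rot [-0.0057, 0.0007, 0.0185]
```

View pics/prof16.png

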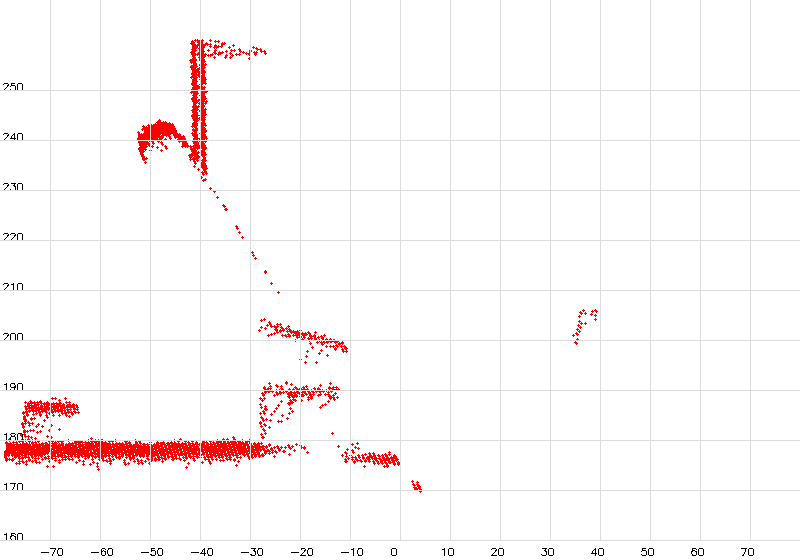

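move_arm --increments "1 -0.002 0.001 -0.0003 0 0 0; 1 -0.0045 0.0022 -0.0005 0 0 0; 1 -0.007 0.0037 -0.001 0 0 0; 1 -0.0095 0.0053 -0.001 0 0 0; 1 -0.0115 0.007 -0.001 0 0 0; 1 -0.013 0.0085 -0.001 0 0 0; 1 -0.0145 0.0102 -0.001 0 0 0; 1 -0.016 0.012 -0.001 0 0 0"

```text
time_s: 16.6
tcp_pos: [0.5174, -0.0013, 0.2193]
ee_rot: [[0.946, 0.012, 0.324], [-0.324, 0.002, 0.946], [0.01, -1.0, 0.006]]
wrist_force: [3.4, 2.5, 8.4]
gripper_width: 0.006
```

```bash
python3 -c "
from h import *
plan([-2.5,.3,237])"
```

```text
t 16.6 tcp car [-48.24, 1.47, 219.3] F car [2.42, 3.5, 8.38] g 0.006
shift mm [45.92, -17.23, -1.06] rot [-0.0059, 0.0, 0.0104]
```

move_arm --increments "1 -0.001 0.0013 0 0 0 0; 1 -0.002 0.0027 0 0 0 0; 1 -0.003 0.0041 0 0 0 0; 1 -0.004 0.0055 0 0 0 0; 1 -0.005 0.0068 0 0 0 0; 1 -0.0055 0.0078 0 0 0 0; 1 -0.006 0.0088 0 0 0 0"

```text
time_s: 17.3
tcp_pos: [0.5076, -0.0005, 0.2062]
ee_rot: [[0.946, -0.001, 0.325], [-0.325, 0.0, 0.946], [-0.001, -1.0, -0.0]]
wrist_force: [1.9, 0.2, 2.1]
gripper_width: 0.003
```

```bash
python3 -c "
from h import *
plan([-2.5,.3,237])
im,d,p=snap('wrist','wrist17'); prof('wrist17','prof17')"
```

```text
t 17.3 tcp car [-57.82, -1.02, 206.21] F car [1.74, 0.78, 2.09] g 0.003
shift mm [55.29, -30.83, 1.39] rot [0.0002, -0.0015, -0.0007]
```

View pics/prof17.png

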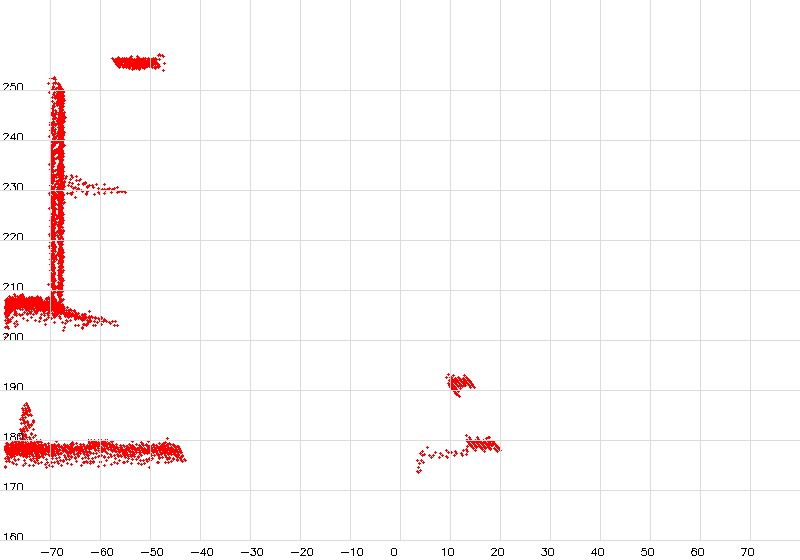

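move_arm --increments "1 -0.0005 0.001 0.0005 0 0 0; 1 -0.001 0.002 0.001 0 0 0; 1 -0.0014 0.003 0.001 0 0 0; 1 -0.0018 0.004 0.001 0 0 0; 1 -0.002 0.005 0.001 0 0 0; 1 -0.0022 0.006 0.001 0 0 0; 1 -0.0022 0.006 0.001 0 0 0"

```text
time_s: 18.05
tcp_pos: [0.5061, 0.0013, 0.2001]
ee_rot: [[0.946, -0.0, 0.325], [-0.325, 0.0, 0.946], [-0.0, -1.0, 0.0]]
wrist_force: [-0.3, -0.6, 0.1]
gripper_width: 0.007
```

```bash
python3 -c "
from h import *
plan([-2.5,.3,237])
im,d,p=snap('wrist','wrist18'); prof('wrist18','prof18')
plan([-2.5,.3,237])"
```

```text
t 18.05 tcp car [-59.77, 0.29, 200.1] F car [-0.07, -0.63, 0.05] g 0.007
shift mm [57.26, -36.92, 0.11] rot [-0.0003, -0.0015, -0.0003]
t 18.1 tcp car [-59.64, 0.37, 200.21] F car [0.31, -0.19, 0.38] g 0.007
shift mm [57.14, -36.79, 0.03] rot [-0.0005, -0.0014, 0.0]
```

View pics/prof18.png

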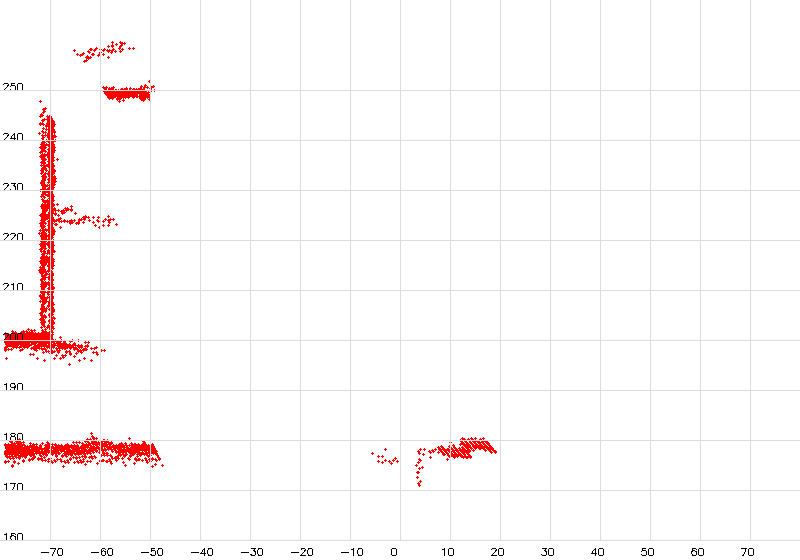

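move_arm --increments "1 -0.0002 0.0008 0 0 0 0; 1 -0.0003 0.0016 0 0 0 0; 1 -0.0004 0.0024 0 0 0 0; 1 -0.0005 0.0032 0 0 0 0; 1 -0.0005 0.004 0 0 0 0; 1 -0.0005 0.0046 0 0 0 0; 1 -0.0005 0.0052 0 0 0 0; 1 -0.0005 0.0052 0 0 0 0"

```text
time_s: 18.9
tcp_pos: [0.506, 0.0014, 0.1955]
ee_rot: [[0.946, 0.001, 0.325], [-0.325, 0.0, 0.946], [0.001, -1.0, 0.0]]
wrist_force: [-0.7, 0.0, 1.6]
gripper_width: 0.006
```

```bash
python3 -c "
from h import *
plan([-2.5,.3,237])"
```

```text
t 18.9 tcp car [-59.92, 0.34, 195.45] F car [-0.64, -0.2, 1.59] g 0.006
shift mm [57.45, -41.51, 0.05] rot [-0.0005, -0.0013, 0.0006]
```

Press slightly further to seat it on the rubber, in small steps.

move_arm --increments "1 0 0.0005 0 0 0 0; 1 0 0.001 0 0 0 0; 1 0 0.0012 0 0 0 0; 1 0 0.0012 0 0 0 0"

```text
time_s: 19.3
tcp_pos: [0.506, 0.0014, 0.1954]
ee_rot: [[0.946, 0.001, 0.325], [-0.325, 0.0, 0.946], [0.001, -1.0, 0.001]]
wrist_force: [-3.3, 0.9, 6.9]
gripper_width: 0.008
```

move_arm --increments "1 0 0.0005 0 0 0 0; 1 0 0.001 0 0 0 0; 1 0 0.001 0 0 0 0"

```text
time_s: 19.6
tcp_pos: [0.5061, 0.0014, 0.1953]
ee_rot: [[0.946, 0.002, 0.324], [-0.324, -0.0, 0.946], [0.002, -1.0, 0.001]]
wrist_force: [-5.3, 2.1, 11.2]
gripper_width: 0.004
```

```bash
python3 -c "
from h import *
plan([-2.5,.3,237])"
```

```text
t 19.6 tcp car [-59.87, 0.33, 195.33] F car [-5.65, 0.25, 11.22] g 0.004
shift mm [57.45, -41.57, 0.03] rot [-0.0006, -0.0006, 0.0018]
```

move_arm --increments "1 0 -0.003 0 0 0 0; 1 0 -0.008 0 0 0 0; 1 0 -0.02 0 0 0 0; 1 0 -0.04 0 0 0 0; 1 0 -0.065 0 0 0 0; 1 0 -0.09 0 0 0 0; 1 0 -0.11 0 0 0 0; 1 0 -0.11 0 0 0 0"

```text
time_s: 20.4
tcp_pos: [0.5076, 0.0015, 0.3069]
ee_rot: [[0.946, 0.008, 0.325], [-0.325, 0.001, 0.946], [0.007, -1.0, 0.004]]
wrist_force: [0.0, 0.8, 0.2]
gripper_width: 0.003
```

```bash
python3 -c "
from h import *
plan([-2.5,.3,237])
im,d,p=snap('wrist','wrist19'); prof('wrist19','prof19')
im,d,p=snap('side','side19'); prof('side19','prof19s')
cv2.imwrite('pics/s19z.png',cv2.resize(im[140:300,240:400,::-1],None,fx=3.6,fy=3.6,interpolation=cv2.INTER_CUBIC))"
```

```text
t 20.4 tcp car [-58.4, 0.93, 306.92] F car [-0.22, 0.75, 0.22] g 0.003
shift mm [55.41, 70.31, -0.84] rot [-0.0039, -0.0011, 0.0071]
```

View pics/prof19s.png

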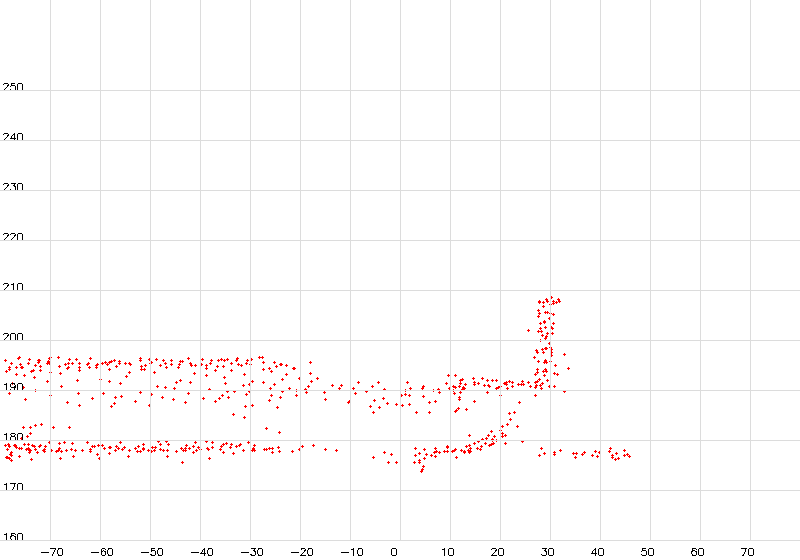

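View pics/s19z.png

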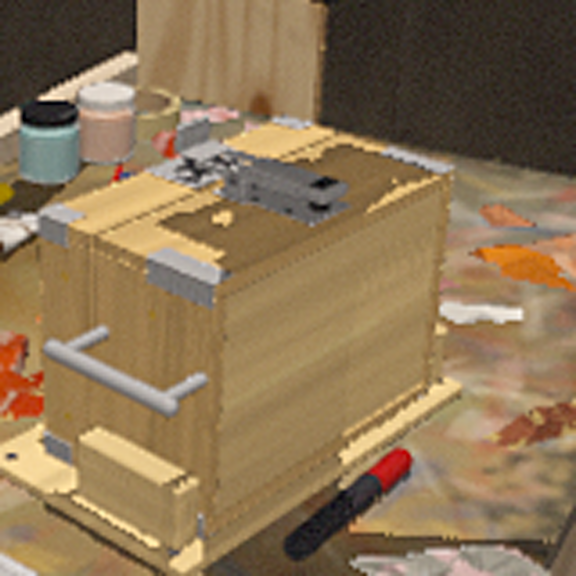

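```bash
python3 -c "
from h import *
im,d,p=snap('top','top20')
a=load('top0')[0]
df=(np.abs(a.astype(int)-im).sum(2)>90).astype(np.uint8)*255
v=np.vstack([im[130:290,90:490,::-1],cv2.cvtColor(df[130:290,90:490],cv2.COLOR_GRAY2BGR)])
cv2.imwrite('pics/cmp.png',cv2.resize(v,None,fx=1.8,fy=1.8))
im,d,p=snap('side','side21');C=car(cloud(p,d));m=(C[...,2]>192)&(abs(C[...,1])<12)&(C[...,0]>-85)&(C[...,0]<-20)&(C[...,2]<230)
q=C[m];print(sense()['time_s'],len(q),np.polyfit(q[:,0],q[:,2],1),np.median(q[:,2]))"
```

```text
20.6 118 [-1.71688938e-03  1.94987479e+02] 195.22976612995836
```

View pics/cmp.png

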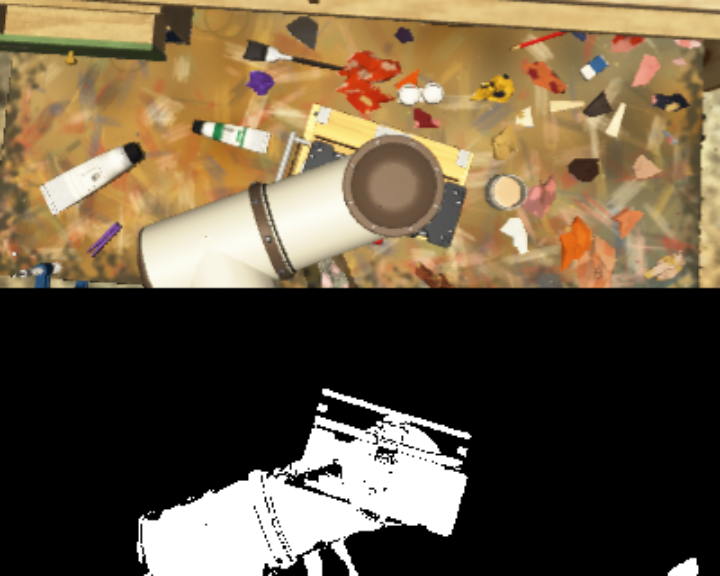

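The lever is flat with its face at z ≈ 195 mm, slope ≈ 0. The jar, tube and dipper show no change between the top pictures, and the marker is in its place in the side view. I'm handing the job in.

```bash
python3 -c "
from station import r
print(r.finish_job())"
```

```text
the job is handed in; nothing more can be done
None
```

The latch is closed and the lid is drawn in and held. I handed the job in at about 20.6 s of the 48 s allowed.

**What I did**
- I pinched the claw by the edges of its tab, lowered the hook to the plate behind the keeper and drew it back until it stalled. At the stall the wrist read about 16.5 N. I put the lever and claw drag at about 8 N of that, leaving roughly 8–9 N on the keeper.
- I let go, and the claw stayed hooked.
- I then closed the fingers and swung the lever over in small steps. It passed dead centre with almost no force on the hand, and I pressed it lightly on to the buffer (11 N) before lifting clear.

**Last checks**
- **Lever:** with the hand well clear, the lever's face is at z ≈ 195 mm and level, as expected for fully home.
- **Lid and claw:** the lid gap went from 14.5 mm to about 4 mm. The claw is still hooked.
- **Things around:** before-and-after top pictures show the jar, tube and dipper unmoved. The arm hid the marker from above, but the side view shows it lying in its place.

**What I could not confirm**
- The 8–9 N on the keeper is inferred, because the drag can't be measured separately. The drag readings (8–11 N) ran slightly above the 3–9 N given. Even if none of it were drag, the pull would stay under 20 N.
- While I held the claw there was also a sideways load of 4–7 N, from a slightly off-centre grip. It vanished on release.

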